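# Gauge a steel parallel in the bench micrometer

## Task

Measure the thickness of the long flat steel parallel in the bench micrometer: lay it on the steel plate under the spindle, pointing straight in, with its end butted gently and squarely against the stop bar, then let go of it. Then turn the small ratchet knob on the very top clockwise (seen from above) until it slips on the clamped parallel, stop within a third of a turn of slipping, and take the hand away, leaving the parallel clamped. Leave the other gauges where they are.

Things in the scene. Friction and masses are not known exactly. Their poses are not given: they have to be found in the camera images.
- stand: Bench micrometer on a heavy stand that stays put. Origin: on the bench under the spindle axis; x points from its open front to the stop bar, z up. Grey base x -75 to 65, y -58 to 102, 30 mm high; on it a steel plate x -75 to 25, y -30 to 30, top face at z 50. In front of x -75: free air down to the bench. Column 28 mm thick at y 76, top at z 180. Arm z 95 to 121, display box 40 x 50 mm, z 121 to 161
- plate_front (a point): middle of the front edge of the plate's top face, 75 mm in front of the spindle axis; axes as the stand's
- stop: dark steel stop bar across the far end of the plate, 60 mm wide, standing 10 mm above the plate. Origin: middle of the face that the parallel's end butts against, level with the plate's top, 25 mm beyond the spindle axis; axes as the stand's. Pushing on it with over 20 N counts as ramming
- spindle_face (a point): centre of the flat lower end of the micrometer spindle, a steel rod 6.5 mm across; it moves only up and down, without turning, and starts 15 to 20 mm above the plate, so 3 to 8 mm above a parallel lying there
- spindle: the spindle itself, origin at its lower face; 10 mm of travel per turn of the thimble, down when turned clockwise seen from above. At the ratchet's slip it presses on the part with about 5 to 12 N; turned on by the thick thimble itself it would press without limit. More than 25 N on the part is too much
- ratchet_grip (a point): point on the vertical axis of the ratchet knob at the height to grip, 221 mm above the bench. The knob is a knurled steel cylinder 18 mm across and 18 mm tall (z 212 to 230) on top of the thicker thimble (31 mm across, z 168 to 204), in line with the spindle; 40 mm of room all round it. It turns without end, needs about 0.012 N m running free and slips at about 0.024 N m
- thimble (a joint): turn of the thick thimble in the stand, rad, grows clockwise seen from above; 0.00159 m of spindle descent per rad, 0 with the spindle face 17.5 mm above the plate. It does not turn back on its own
- ratchet (a joint): turn of the ratchet knob relative to the thimble, rad, 0 at the start; stays there while the thimble goes round with the knob, and grows as the knob turned clockwise slips on the stalled thimble
- parallel: ground steel parallel, a plain flat bar 150 x 25 x 12 mm, about 0.34 kg, lying flat on the bench. Origin: centre of its underside, x along its length, z up; both ends alike. Seated, its far 100 mm lie on the plate and its near 50 mm stand out in front of it. To be gripped across its 25 mm width
- ring_gauge: bystander: steel ring, 52 mm outside, 26 mm bore, 18 mm tall, origin under its centre
- vee_block: bystander: dark steel vee block 45 x 45 x 36 mm, origin under its centre
- plug_gauge: bystander: plug gauge standing on end, aluminium handle 22 mm across and 60 mm tall with a 15 mm steel plug above, 90 mm in all, origin under its foot
Mind the look-alikes: they are no part of the job. Of the things shaped like the parallel, the steel one is meant.

How it is judged (in metres and radians):
On the way, in this order (a step that is already met when the one before it is completed fails the run):
1. the parallel lies on the plate under the spindle, butted squarely against the stop, let go, not yet clamped (x of parallel in the frame of stop between -0.0765 and -0.0735 m and y of parallel in the frame of stop between -0.008 and 0.008 m and z of parallel in the frame of stop between -0.003 and 0.002 m and angle between the x axis of parallel and the x axis of stop, either way round below 0.07 rad and angle between parallel's own z axis and vertical below 0.05 rad and contact force between the fingers and parallel below 0.2 N and contact force between spindle and parallel below 1 N), for 0.2 s.
2. the ratchet has slipped on the clamped parallel (value of joint ratchet above 0.3 rad and contact force between spindle and parallel above 3 N), for 0.1 s.
At the end, for the whole second after the job is handed in: The parallel lies flat on the plate, at rest, within 1.5 mm of the stop, within 8 mm of the middle and 4 degrees of straight, clamped by the spindle with more than 3 N, the ratchet having slipped at least 0.3 rad (all of step 2 and x of parallel in the frame of stop between -0.0765 and -0.0735 m and y of parallel in the frame of stop between -0.008 and 0.008 m and z of parallel in the frame of stop between -0.003 and 0.002 m and angle between the x axis of parallel and the x axis of stop, either way round below 0.07 rad and angle between parallel's own z axis and vertical below 0.05 rad and linear speed of parallel below 0.01 m/s); the robot touches nothing.
It fails at once if the parallel is rammed against the stop (over 20 N) (contact force between parallel and stop above 20 N).
It fails at once if the spindle is forced onto the parallel, or the parallel into the spindle, harder than the ratchet allows (over 25 N) (contact force between spindle and parallel above 25 N).
It fails at once if the ratchet is wound on for more than a third of a turn after it has begun to slip (value of joint ratchet above 2.1 rad).
It fails at once if another gauge is moved or knocked over (distance of any of ring_gauge, vee_block, plug_gauge from where it was at the start of the episode above 0.02 m or angle between any of plug_gauge, vee_block's own z axis and vertical above 0.3 rad).
It also fails if it takes over 72 s, if anything falls off the work surface, if the arm or the gripper's body presses on something with over 40 N, if the wrist force passes 120 N, or if a joint passes its speed limit or range.

## Robot

A 6-joint arm with a two-finger parallel gripper is mounted at the origin on the work surface. World frame = base frame: x ahead of the robot, y to its left, z up, the work surface at z = 0. Lengths are in mm, angles in rad, forces in N, time in s.
With the tool pointing down it reaches from about 275 to 750 mm from the base axis. Payload 10.2 kg.
Tool frame: the origin (TCP) lies at the very end of the fingers, on their centre line; the grasp point (between the pads) lies 19 mm behind it; x points along the fingers, y is the direction in which the jaws open and shut, and the axes are right-handed (so a half turn about x gives the same grasp; the last joint's range is limited). The gripper opens to 85 mm and grips with 20 to 120 N. Pads are 22 mm wide; open, the fingers measure 114 mm over their backs; the gripper's body (76 mm by 85 mm) begins 54 mm behind the grasp point. The pads swing forward as they close: fully open they stand 13 mm farther back than shut.
Start: joints at [0.926, 0.313, 1.498, -0, 1.331, -0.223], TCP at [214.95, 478.986, 231.294] pointing down, gripper open.
Joint ranges: [-2.94, 2.94], [-0.97, 2.17], [0.19, 2.56], [-1.23, 4.37], [0.02, 3.11], [-2.88, 2.88]. Speed limits (rad/s): [2.39, 2.39, 3.01, 3.14, 3.14, 3.14].

## Interface

Orientations are given as a unit quaternion [w, x, y, z].
In Python, from rig import ctrl, viewer, finish_job gives the robot as it stands.
- The arm moves only by the tool carry_out, never from a script. Its argument "targets" is a list of rows, each an object of numbers: "x", "y", "z": the shift along the world's x, y, z in m; "ax", "ay", "az": the turn, a rotation vector about the world's x, y, z in rad; "hand": the opening, from -1 (shut) to 1 (fully open). A call has 1 to 5 rows; each row is the pose to reach, as a shift and turn from the pose commanded when the call began; what a row does not reach only later rows make up. A row lasts 1/8 s, in which the tool goes at most 62.5 mm and 10.7 degrees, less where a joint would pass 70% of its speed; a pose out of reach is approached as far as the arm can. A call with a gripper value outside its range is refused whole. The fingers move at their own pace and stop on an object; "grip_force" is the grip in N (left out, the last holds). Time passes only in rows, so rows that repeat a pose let the fingers close. It gives the time, the measured TCP pose, the force and the opening at its end, in the units of the state.
- ctrl.sense(): the state, without advancing time (a new reading comes with each control period).
- viewer.capture(name): name is "scene" or "top" or "wrist"; returns the picture (480x640x3 uint8, blue, green, red); there is no depth.
- viewer.camera_info(name): a dict with "fx", "fy", "cx", "cy" (pixels), "R" (3x3) and "t" (3): a world point X has camera coordinates R X + t. Camera axes: x right, y down, z forward; pixel columns grow to the right and rows downward; lengths in mm; the calibration is good to about 2 mm. A picture is of the moment at which its call begins: read the wrist's pose just before it. camera_info takes no time and is no camera call; for the wrist camera it gives the pose at the moment of the call.
- finish_job(): hands the job in, once; it reports no verdict.
The state is a dict: "time_s": time; "joints": joint angles; "dq": joint speeds; "tau": joint torques, N m; "eef_pos": TCP position; "ee_rot": TCP orientation; "force": force on the tool from outside, world axes, zero at the start; "wrist_torque": the same for the moment, N m; "grip_width": opening from 0.0 (shut) to 1.0 (fully open).
Only numpy, scipy, OpenCV 4.12 (cv2) and the standard library are available. Lean on these libraries where they do the work, as an engineer would, in place of code of your own. Each camera call takes 0.05 s, during which the arm holds its last target. There are 200 camera calls.

## Working session

There is one attempt and no reset: what is moved stays moved. The work goes in short steps, Python scripts to look and compute and a tool call to move; the robot and the scene stay as the last step left them, time stands still between calls to the robot, and variables do not carry over. Pictures are saved under pics/ and viewed, about 8 in all and at most 12, crops included, and the job is handed in when it is done.

Besides the shell and the picture viewer there is one more tool, called after "Request:" as name(argument=value, ...) on one line, values as JSON. carry_out: Moves the arm, as the interface text tells. Its arguments: {"type":"object","properties":{"targets":{"type":"array"},"grip_force":{"type":"number"}},"required":["targets"]}

```bash
ls; mkdir -p pics; python3 - <<'E'
from rig import ctrl, viewer
import cv2,json
s=ctrl.sense(); print(s)
for n in("scene","top"):
    cv2.imwrite(f"pics/{n}0.png",viewer.capture(n))
    c=viewer.camera_info(n); print(n,c)
E
```

```text
pics
{'time_s': 0.0, 'joints': array([ 9.25589541e-01,  3.13456132e-01,  1.49844611e+00, -2.37168237e-06,
        1.33099339e+00, -2.23388339e-01]), 'dq': array([ 0.00136913, -0.00151481,  0.00099801, -0.00182377,  0.00118681,
        0.00031063]), 'tau': array([-1.17705789e-03, -4.12250662e+01, -2.59745389e+01, -2.69604134e-04,
        4.15256945e-03,  1.34569527e-05]), 'eef_pos': array([214.79212383, 478.76693671, 230.72854083]), 'ee_rot': array([ 0.69124478,  0.14761367,  0.69163098, -0.14845016]), 'force': array([-0.21794908,  0.39786238, -0.46261428]), 'wrist_torque': array([ 0.03721472,  0.01386991, -0.00623362]), 'grip_width': 0.9997155158937219}
scene {'fx': 440.54180796310715, 'fy': 440.54180796310715, 'cx': 319.5575794824316, 'cy': 244.9963148908884, 'R': array([[ 0.41655079,  0.90910191, -0.00437791],
       [ 0.77918418, -0.35949506, -0.5134543 ],
       [-0.46835612,  0.2104686 , -0.85810577]]), 't': array([-206.22864809, -390.8731114 , 1348.73349585])}
top {'fx': 483.38482155296714, 'fy': 483.38482155296714, 'cx': 315.9377290648406, 'cy': 248.60899516170556, 'R': array([[-0.00799564, -0.99949164, -0.03086317],
       [-0.98953456,  0.01235532, -0.14376611],
       [ 0.14407435,  0.02939067, -0.98913031]]), 't': array([1.06616891e-01, 5.68750386e+02, 1.05281716e+03])}
```

View pics/scene0.png

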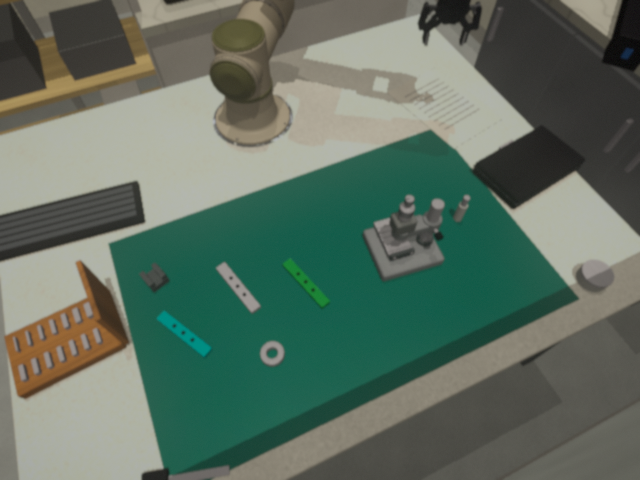

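View pics/top0.png

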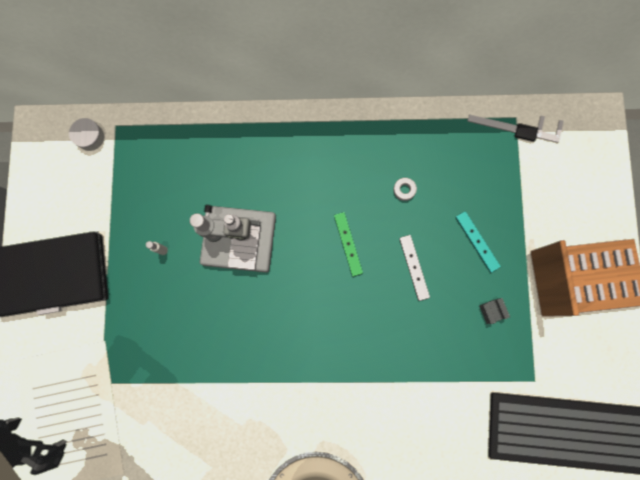

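```bash
python3 - <<'E'
import cv2,numpy as np
t=cv2.imread("pics/top0.png");s=cv2.imread("pics/scene0.png")
f=lambda im,x,y,w,h,k:cv2.resize(im[y:y+h,x:x+w],(w*k,h*k),interpolation=cv2.INTER_CUBIC)
a=np.hstack([f(t,185,195,100,85,4),f(s,355,185,100,100,4)[:340]])
b=np.hstack([f(t,325,200,200,65*2-5,2),f(s,210,250,125,62,3)[:250]][:1])
b=np.hstack([b,f(s,210,250,133,83,3)[:250,:400]])
h=min(250,b.shape[0]); 
out=np.vstack([a[:, :799],b[:h,:799]]);print(out.shape)
cv2.imwrite("pics/c1.png",out)
E
```

```text
Traceback (most recent call last):
ValueError: all the input array dimensions except for the concatenation axis must match exactly, but along dimension 0, the array at index 0 has size 250 and the array at index 1 has size 249
```

```bash
python3 - <<'E'
import cv2,numpy as np
t=cv2.imread("pics/top0.png");s=cv2.imread("pics/scene0.png")
f=lambda im,x,y,w,h,W,H:cv2.resize(im[y:y+h,x:x+w],(W,H),interpolation=cv2.INTER_CUBIC)
a=np.hstack([f(t,185,195,100,85,400,340),f(s,355,185,100,85,400,340)])
b=np.hstack([f(t,325,200,200,125,400,250),f(s,210,250,133,83,400,250)])
cv2.imwrite("pics/c1.png",np.vstack([a,b]))
E
```

```text
(no output)
```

View pics/c1.png

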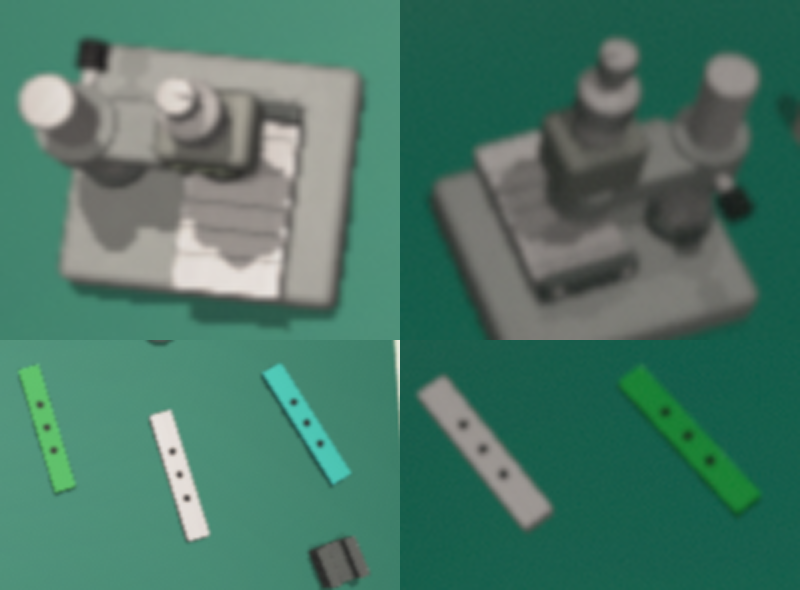

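The look-alikes in the top picture are green (348,244), cyan (478,241) and bare grey metal (414,268). The bare-metal one is the steel parallel, and the crop confirms it: the other two are coloured. The stand's open front faces the robot.

```bash
cat > h.py <<'E'
import numpy as np, cv2
from rig import ctrl, viewer
def unproj(c,uv,z):
    R,t=np.array(c["R"]),np.array(c["t"]); o=-R.T@t
    d=R.T@np.array([(uv[0]-c["cx"])/c["fx"],(uv[1]-c["cy"])/c["fy"],1.]); return o+d*(z-o[2])/d[2]
def proj(c,P):
    q=np.asarray(P)@np.array(c["R"]).T+np.array(c["t"]); return np.c_[c["fx"]*q[:,0]/q[:,2]+c["cx"],c["fy"]*q[:,1]/q[:,2]+c["cy"]]
def white(im,roi,c,z,thr=(60,110)):
    x0,y0,x1,y1=roi; hsv=cv2.cvtColor(im,cv2.COLOR_BGR2HSV)[y0:y1,x0:x1]
    m=((hsv[...,1]<thr[0])&(hsv[...,2]>thr[1])).astype(np.uint8)
    n,l,st,_=cv2.connectedComponentsWithStats(m); k=1+np.argmax(st[1:,4])
    v,u=np.nonzero(l==k); P=np.array([unproj(c,(a+x0,b+y0),z)[:2] for a,b in zip(u,v)],np.float32)
    return cv2.minAreaRect(P), P.mean(0)
E
python3 - <<'E'
from h import *
for n,roi in(("top",(395,230,436,305)),("scene",(210,258,266,316))):
    im=cv2.imread(f"pics/{n}0.png");c=viewer.camera_info(n); print(n,white(im,roi,c,12))
c=viewer.camera_info("top")
q=lambda u,v:(185+u/4,195+v/4)
for nm,uv,z in(("base FR",(334,306),30),("base BR",(361,72),30),("base FL",(62,278),30),("knob",(175,97),230),("plate FR",(279,300),50),("plate FL",(173,292),50),("plateBR",(297,125),50)): print(nm,unproj(c,q(*uv),z).round(1))
c=viewer.camera_info("scene")
q=lambda u,v:(355+(u-400)/4,185+v/4)
for nm,uv,z in(("knob",(619,51),230),("plate FL",(475,150),50)): print(nm,unproj(c,q(*uv),z).round(1))
E
```

```text
top (((527.3612060546875, -230.0096435546875), (152.8992919921875, 29.077505111694336), 15.034648895263672), array([ 526.5219 , -230.19882], dtype=float32))
scene (((527.5631713867188, -229.41275024414062), (152.444091796875, 27.507410049438477), 14.988722801208496), array([ 529.62256, -228.87114], dtype=float32))
base FR [519.  103.1  30. ]
base BR [654.9  88.3  30. ]
base FL [536.8 259.7  30. ]
knob [599.5 153.5 230. ]
plate FR [520.7 131.5  50. ]
plate FL [525.9 191.2  50. ]
plateBR [620.3 122.2  50. ]
knob [600.9 155.9 230. ]
plate FL [525.  133.8  50. ]
```

```bash
cat >> h.py <<'E'
from scipy.spatial.transform import Rotation as Ro
def tool():
    s=ctrl.sense(); w,x,y,z=s["ee_rot"]; M=Ro.from_quat([x,y,z,w]).as_matrix()
    print("t%.2f"%s["time_s"],"pos",s["eef_pos"].round(1),"x",M[:,0].round(3),"jaw deg %.2f"%np.degrees(np.arctan2(M[1,1],M[0,1])),"j",s["joints"].round(2),"F",s["force"].round(1),"T",s["wrist_torque"].round(3),"w %.3f"%s["grip_width"]); return s,M
E
python3 -c "
from h import *
tool();c=viewer.camera_info('wrist');R=c['R'];print(-R.T@c['t'],R,c['fx'])"
```

```text
t0.10 pos [214.8 478.8 230.8] x [-0.001 -0.001 -1.   ] jaw deg 65.83 j [ 0.93  0.31  1.5   0.    1.33 -0.22] F [-0.6  0.1  0.3] T [-0.037  0.017  0.03 ] w 0.997
[154.38355309 506.08620463 373.5137527 ] [[ 0.4090425   0.91251452 -0.00121383]
 [ 0.88039456 -0.39429393  0.26351036]
 [ 0.23997843 -0.10885559 -0.9646558 ]] 399.21929070695734
```

Request:
carry_out(targets=[{"x": 0.02, "y": -0.06, "z": 0, "az": 0.08}, {"x": 0.04, "y": -0.12, "z": 0, "az": 0.15}, {"x": 0.07, "y": -0.18, "z": 0, "az": 0.25}, {"x": 0.09, "y": -0.235, "z": 0, "az": 0.33}, {"x": 0.11, "y": -0.29, "z": 0, "az": 0.4}], grip_force=100)

```text
invalid input at $.targets[0]: expected keys x, y, z, ax, ay, az, hand
```

Request:
carry_out(targets=[{"x": 0.274, "y": -0.719, "z": -0.05, "ax": 0, "ay": 0, "az": 0.684, "hand": 1}, {"x": 0.274, "y": -0.719, "z": -0.05, "ax": 0, "ay": 0, "az": 0.684, "hand": 1}, {"x": 0.274, "y": -0.719, "z": -0.05, "ax": 0, "ay": 0, "az": 0.684, "hand": 1}, {"x": 0.274, "y": -0.719, "z": -0.05, "ax": 0, "ay": 0, "az": 0.684, "hand": 1}, {"x": 0.274, "y": -0.719, "z": -0.05, "ax": 0, "ay": 0, "az": 0.684, "hand": 1}], grip_force=100)

```text
time_s: 0.72
eef_pos: [315.7, 219.3, 213.6]
ee_rot: [0.701, -0.094, 0.701, 0.094]
force: [1.6, -0.8, -0.0]
grip_width: 0.997
```

Request:
carry_out(targets=[{"x": 0.173, "y": -0.459, "z": -0.1, "ax": 0, "ay": 0, "az": 0, "hand": 1}, {"x": 0.173, "y": -0.459, "z": -0.1, "ax": 0, "ay": 0, "az": 0, "hand": 1}, {"x": 0.173, "y": -0.459, "z": -0.1, "ax": 0, "ay": 0, "az": 0, "hand": 1}, {"x": 0.173, "y": -0.459, "z": -0.1, "ax": 0, "ay": 0, "az": 0, "hand": 1}, {"x": 0.173, "y": -0.459, "z": -0.1, "ax": 0, "ay": 0, "az": 0, "hand": 1}])

```text
time_s: 1.35
eef_pos: [423.8, -68.0, 150.9]
ee_rot: [0.701, -0.092, 0.701, 0.092]
force: [1.3, 0.2, 0.0]
grip_width: 1.001
```

Request:
carry_out(targets=[{"x": 0.065, "y": -0.173, "z": -0.04, "ax": 0, "ay": 0, "az": 0, "hand": 1}, {"x": 0.065, "y": -0.173, "z": -0.04, "ax": 0, "ay": 0, "az": 0, "hand": 1}, {"x": 0.065, "y": -0.173, "z": -0.04, "ax": 0, "ay": 0, "az": 0, "hand": 1}, {"x": 0.065, "y": -0.173, "z": -0.04, "ax": 0, "ay": 0, "az": 0, "hand": 1}])

```text
time_s: 1.85
eef_pos: [488.4, -241.7, 109.4]
ee_rot: [0.701, -0.091, 0.702, 0.092]
force: [-0.6, 1.2, -0.4]
grip_width: 1.001
```

```bash
python3 - <<'E'
from h import *
tool();c=viewer.camera_info("wrist");im=viewer.capture("wrist");cv2.imwrite("pics/w1.png",im)
import pickle;pickle.dump(c,open("w1.pkl","wb"))
print(proj(c,np.array([[527.4,-229.8,12.],[489,-240,12]])))
E
```

```text
t1.85 pos [ 488.4 -241.7  109.4] x [-0.002  0.001 -1.   ] jaw deg 104.82 j [-0.67  0.48  1.59 -0.    1.07 -2.5 ] F [-0.6  1.2 -0.4] T [0.066 0.001 0.086] w 1.001
[[321.93214384 298.26734643]
 [321.99778964 239.47925379]]
```

View pics/w1.png

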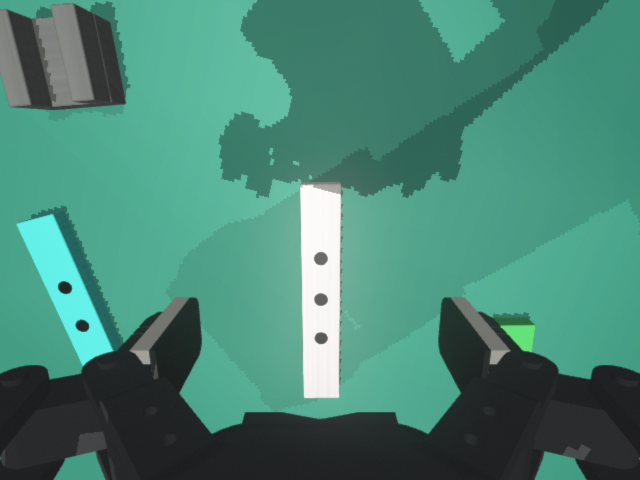

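Request:
carry_out(targets=[{"x": 0.0, "y": 0.0015, "z": -0.05, "ax": 0, "ay": 0, "az": 0, "hand": 0.3}, {"x": 0.0, "y": 0.0015, "z": -0.085, "ax": 0, "ay": 0, "az": 0, "hand": 0.3}, {"x": 0.0, "y": 0.0015, "z": -0.1, "ax": 0, "ay": 0, "az": 0, "hand": 0.3}, {"x": 0.0, "y": 0.0015, "z": -0.1065, "ax": 0, "ay": 0, "az": 0, "hand": 0.3}, {"x": 0.0, "y": 0.0015, "z": -0.1065, "ax": 0, "ay": 0, "az": 0, "hand": 0.3}])

```text
time_s: 2.52
eef_pos: [489.0, -237.4, 5.7]
ee_rot: [0.701, -0.093, 0.701, 0.092]
force: [0.3, -0.1, -0.1]
grip_width: 0.651
```

Request:
carry_out(targets=[{"x": 0.0, "y": -0.0025, "z": -0.003, "ax": 0, "ay": 0, "az": 0, "hand": 0.3}, {"x": 0.0, "y": -0.0025, "z": -0.003, "ax": 0, "ay": 0, "az": 0, "hand": -1}, {"x": 0.0, "y": -0.0025, "z": -0.003, "ax": 0, "ay": 0, "az": 0, "hand": -1}, {"x": 0.0, "y": -0.0025, "z": -0.003, "ax": 0, "ay": 0, "az": 0, "hand": -1}, {"x": 0.0, "y": -0.0025, "z": -0.003, "ax": 0, "ay": 0, "az": 0, "hand": -1}])

```text
time_s: 3.15
eef_pos: [488.8, -240.2, 2.7]
ee_rot: [0.701, -0.093, 0.701, 0.092]
force: [-2.0, 0.6, 6.6]
grip_width: 0.257
```

Request:
carry_out(targets=[{"x": 0.0, "y": 0, "z": 0, "ax": 0, "ay": 0, "az": 0, "hand": -1}, {"x": 0.0, "y": 0, "z": 0, "ax": 0, "ay": 0, "az": 0, "hand": -1}, {"x": 0.0, "y": 0, "z": 0, "ax": 0, "ay": 0, "az": 0, "hand": -1}])

```text
time_s: 3.52
eef_pos: [488.8, -240.2, 2.7]
ee_rot: [0.701, -0.093, 0.701, 0.092]
force: [-1.7, -0.3, 7.4]
grip_width: 0.254
```

Request:
carry_out(targets=[{"x": 0.0, "y": 0, "z": 0.03, "ax": 0, "ay": 0, "az": 0, "hand": -1}, {"x": -0.02, "y": 0.02, "z": 0.08, "ax": 0, "ay": 0, "az": -0.1, "hand": -1}, {"x": -0.04, "y": 0.07, "z": 0.11, "ax": 0, "ay": 0, "az": -0.2, "hand": -1}, {"x": -0.06, "y": 0.12, "z": 0.14, "ax": 0, "ay": 0, "az": -0.3, "hand": -1}, {"x": -0.08, "y": 0.17, "z": 0.16, "ax": 0, "ay": 0, "az": -0.363, "hand": -1}])

```text
time_s: 4.15
eef_pos: [407.6, -68.4, 162.8]
ee_rot: [0.706, 0.037, 0.706, -0.037]
force: [0.7, 1.3, -2.3]
grip_width: 0.256
```

Request:
carry_out(targets=[{"x": -0.014, "y": 0.05, "z": 0, "ax": 0, "ay": 0, "az": 0, "hand": -1}, {"x": -0.014, "y": 0.11, "z": 0, "ax": 0, "ay": 0, "az": 0, "hand": -1}, {"x": -0.014, "y": 0.17, "z": 0, "ax": 0, "ay": 0, "az": 0, "hand": -1}, {"x": -0.014, "y": 0.22, "z": 0, "ax": 0, "ay": 0, "az": 0, "hand": -1}, {"x": -0.014, "y": 0.244, "z": 0, "ax": 0, "ay": 0, "az": 0, "hand": -1}])

```text
time_s: 4.78
eef_pos: [393.6, 176.3, 161.6]
ee_rot: [0.706, 0.035, 0.707, -0.035]
force: [0.5, -0.5, -2.8]
grip_width: 0.256
```

```bash
python3 - <<'E'
from h import *
tool();c=viewer.camera_info("wrist");im=viewer.capture("wrist");cv2.imwrite("pics/w2.png",im)
import pickle;pickle.dump(c,open("w2.pkl","wb")); tool()
E
```

```text
t4.78 pos [393.6 176.3 161.6] x [-0.001  0.    -1.   ] jaw deg 84.37 j [ 0.15  0.18  1.86  0.    1.1  -1.32] F [ 0.5 -0.5 -2.8] T [-0.011  0.124 -0.051] w 0.256
t4.83 pos [393.6 177.6 161.6] x [-0.001  0.001 -1.   ] jaw deg 84.38 j [ 0.15  0.18  1.86  0.    1.1  -1.32] F [-0.8  0.6 -3.4] T [-0.017  0.225  0.025] w 0.254
```

View pics/w2.png

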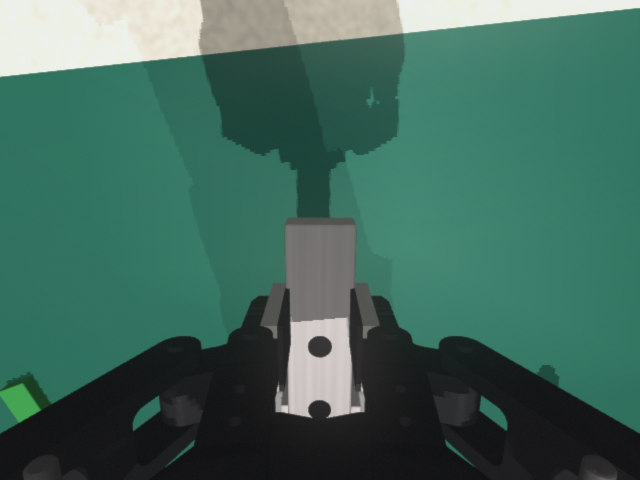

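Request:
carry_out(targets=[{"x": 0, "y": 0, "z": -0.05, "ax": 0, "ay": 0, "az": -0.007, "hand": -1}, {"x": 0, "y": -0.001, "z": -0.09, "ax": 0, "ay": 0, "az": -0.007, "hand": -1}, {"x": 0.0, "y": -0.002, "z": -0.1025, "ax": 0, "ay": 0, "az": -0.007, "hand": -1}, {"x": 0.03, "y": -0.005, "z": -0.1025, "ax": 0, "ay": 0, "az": -0.007, "hand": -1}, {"x": 0.055, "y": -0.0077, "z": -0.1025, "ax": 0, "ay": 0, "az": -0.007, "hand": -1}])

```text
time_s: 5.45
eef_pos: [451.1, 166.2, 60.4]
ee_rot: [0.707, 0.038, 0.706, -0.038]
force: [0.8, 1.1, -2.8]
grip_width: 0.256
```

```bash
python3 - <<'E'
from h import *
tool()
t=viewer.capture("top");s=viewer.capture("scene"); cv2.imwrite("pics/top1.png",t);cv2.imwrite("pics/scene1.png",s); tool()
f=lambda im,x,y,w,h,W,H:cv2.resize(im[y:y+h,x:x+w],(W,H),interpolation=cv2.INTER_CUBIC)
cv2.imwrite("pics/c2.png",np.hstack([f(t,190,195,100,125,400,500),f(s,345,175,100,125,400,500)]))
E
```

```text
t5.45 pos [451.1 166.2  60.4] x [ 0.001  0.    -1.   ] jaw deg 83.81 j [ 0.11  0.43  1.83 -0.    0.88 -1.35] F [ 0.8  1.1 -2.8] T [ 0.015  0.065 -0.007] w 0.256
t5.55 pos [452.2 165.9  60.5] x [ 0.003  0.    -1.   ] jaw deg 83.76 j [ 0.11  0.44  1.83 -0.    0.88 -1.35] F [ 0.8  0.4 -3.3] T [0.03  0.184 0.016] w 0.252
```

View pics/c2.png

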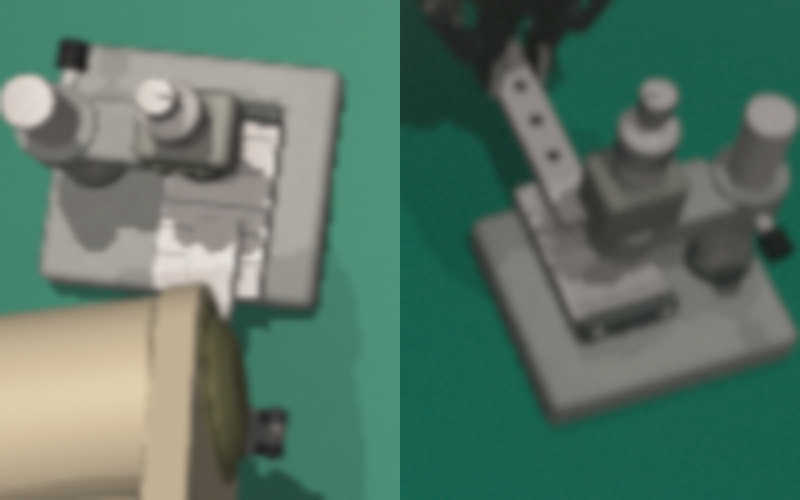

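```bash
cat >> h.py <<'E'
def rect(S,yaw,x0,x1,y0,y1,z):
    c,s=np.cos(np.radians(yaw)),np.sin(np.radians(yaw)); return [[S[0]+c*x-s*y,S[1]+s*x+c*y,z] for x,y in((x0,y0),(x1,y0),(x1,y1),(x0,y1))]
E
python3 - <<'E'
from h import *
outs=[]
S=(599,153.5);yaw=-6
for n,(x,y,w,h) in(("top",(190,195,100,125)),("scene",(345,175,100,125))):
    im=cv2.imread(f"pics/{n}1.png");c=viewer.camera_info(n);k=4
    o=cv2.resize(im[y:y+h,x:x+w],(w*k,h*k),interpolation=cv2.INTER_CUBIC)
    for P,col in((rect(S,yaw,-75,65,-58,102,30),(0,0,255)),(rect(S,yaw,-75,25,-30,30,50),(255,0,0)),(rect((451.6,166.1),-6.2,-35,115,-12.5,12.5,70),(0,255,255)),(rect(S,yaw,-9,9,-9,9,230),(255,0,255))):
        q=((proj(c,P)-[x,y]+.5)*k-.5).round().astype(np.int32); cv2.polylines(o,[q],True,col,1,cv2.LINE_AA)
    outs.append(o)
cv2.imwrite("pics/c3.png",np.hstack(outs))
E
```

```text
(no output)
```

View pics/c3.png

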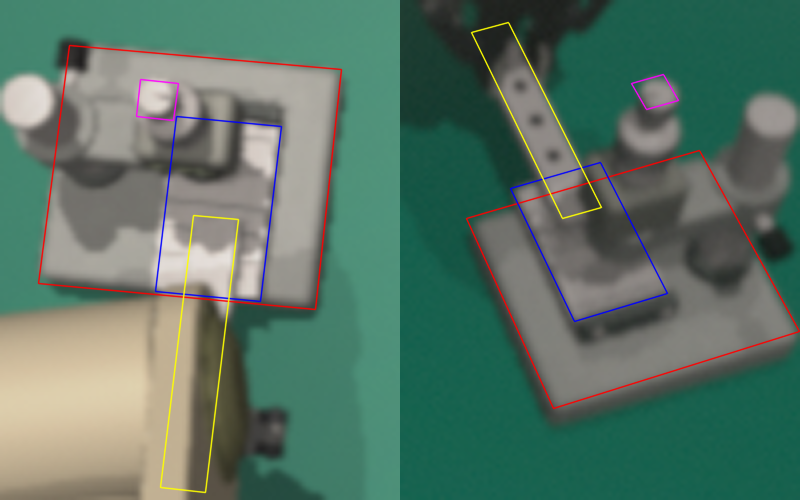

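Request:
carry_out(targets=[{"x": 0.0, "y": 0.003, "z": -0.003, "ax": 0, "ay": 0, "az": 0, "hand": -1}, {"x": 0.0, "y": 0.003, "z": -0.005, "ax": 0, "ay": 0, "az": 0, "hand": -1}, {"x": 0.0, "y": 0.003, "z": -0.006, "ax": 0, "ay": 0, "az": 0, "hand": -1}, {"x": 0.0, "y": 0.003, "z": -0.006, "ax": 0, "ay": 0, "az": 0, "hand": -1}])

```text
time_s: 6.05
eef_pos: [449.4, 169.5, 53.4]
ee_rot: [0.706, 0.038, 0.706, -0.038]
force: [-0.3, -0.4, -2.2]
grip_width: 0.253
```

```bash
python3 -c "
from h import *
for i in range(3): tool(); viewer.capture('wrist')"
```

```text
t6.05 pos [449.4 169.5  53.4] x [-0. -0. -1.] jaw deg 83.84 j [ 0.12  0.45  1.83 -0.    0.86 -1.35] F [-0.3 -0.4 -2.2] T [ 0.004  0.127 -0.007] w 0.253
t6.10 pos [449.4 169.5  53.4] x [ 0.  0. -1.] jaw deg 83.83 j [ 0.12  0.45  1.83  0.    0.86 -1.35] F [-0.9  0.2 -2.5] T [ 0.024  0.14  -0.072] w 0.259
t6.15 pos [449.5 169.5  53.4] x [ 0.  0. -1.] jaw deg 83.83 j [ 0.12  0.45  1.83  0.    0.86 -1.35] F [-0.4  0.3 -2.9] T [0.001 0.079 0.008] w 0.258
```

Request:
carry_out(targets=[{"x": 0.0, "y": 0, "z": -0.0005, "ax": 0, "ay": 0, "az": 0, "hand": -1}, {"x": 0.0, "y": 0, "z": -0.0005, "ax": 0, "ay": 0, "az": 0, "hand": -1}])

```text
time_s: 6.45
eef_pos: [449.6, 169.4, 52.8]
ee_rot: [0.706, 0.038, 0.706, -0.038]
force: [0.3, -0.8, -2.2]
grip_width: 0.255
```

Request:
carry_out(targets=[{"x": 0.0, "y": 0, "z": -0.0005, "ax": 0, "ay": 0, "az": 0, "hand": -1}, {"x": 0.0, "y": 0, "z": -0.0005, "ax": 0, "ay": 0, "az": 0, "hand": -1}])

```text
time_s: 6.7
eef_pos: [449.6, 169.5, 52.4]
ee_rot: [0.706, 0.038, 0.706, -0.038]
force: [-1.4, -0.2, -0.4]
grip_width: 0.257
```

Request:
carry_out(targets=[{"x": 0.012, "y": -0.0013, "z": 0.0003, "ax": 0, "ay": 0, "az": 0, "hand": -1}, {"x": 0.024, "y": -0.0025, "z": 0.0003, "ax": 0, "ay": 0, "az": 0, "hand": -1}, {"x": 0.036, "y": -0.0038, "z": 0.0003, "ax": 0, "ay": 0, "az": 0, "hand": -1}, {"x": 0.048, "y": -0.005, "z": 0.0003, "ax": 0, "ay": 0, "az": 0, "hand": -1}, {"x": 0.052, "y": -0.0055, "z": 0.0003, "ax": 0, "ay": 0, "az": 0, "hand": -1}])

```text
time_s: 7.32
eef_pos: [502.2, 163.8, 52.6]
ee_rot: [0.706, 0.038, 0.706, -0.038]
force: [-5.4, 0.3, 4.1]
grip_width: 0.261
```

```bash
python3 - <<'E'
from h import *
tool()
t=viewer.capture("top");s=viewer.capture("scene"); cv2.imwrite("pics/top2.png",t);cv2.imwrite("pics/scene2.png",s); tool()
E
```

```text
t7.33 pos [502.2 163.8  52.6] x [-0.  0. -1.] jaw deg 83.81 j [ 0.09  0.53  1.69  0.    0.92 -1.37] F [-5.4  0.3  4.1] T [ 0.061  0.857 -0.01 ] w 0.261
t7.42 pos [502.4 163.8  52.7] x [ 0.001 -0.    -1.   ] jaw deg 83.82 j [ 0.09  0.53  1.69 -0.    0.92 -1.37] F [ 1.6  0.1 -1. ] T [-0.126 -0.26   0.043] w 0.258
```

Request:
carry_out(targets=[{"x": 0.001, "y": -0.0001, "z": 0, "ax": 0, "ay": 0, "az": 0, "hand": -1}, {"x": 0.002, "y": -0.0002, "z": 0, "ax": 0, "ay": 0, "az": 0, "hand": -1}, {"x": 0.003, "y": -0.0003, "z": 0, "ax": 0, "ay": 0, "az": 0, "hand": -1}, {"x": 0.003, "y": -0.0003, "z": 0, "ax": 0, "ay": 0, "az": 0, "hand": -1}], grip_force=25)

```text
time_s: 7.92
eef_pos: [504.5, 163.7, 52.6]
ee_rot: [0.706, 0.038, 0.706, -0.038]
force: [-3.7, 0.2, 3.0]
grip_width: 0.258
```

Request:
carry_out(targets=[{"x": 0.0005, "y": 0, "z": 0, "ax": 0, "ay": 0, "az": 0, "hand": -1}, {"x": 0.001, "y": -0.0001, "z": 0, "ax": 0, "ay": 0, "az": 0, "hand": -1}, {"x": 0.001, "y": -0.0001, "z": 0, "ax": 0, "ay": 0, "az": 0, "hand": -1}])

```text
time_s: 8.3
eef_pos: [505.6, 163.6, 52.6]
ee_rot: [0.706, 0.038, 0.706, -0.038]
force: [-4.0, 1.1, 3.6]
grip_width: 0.256
```

Request:
carry_out(targets=[{"x": 0.0005, "y": 0, "z": 0, "ax": 0, "ay": 0, "az": 0, "hand": -1}, {"x": 0.001, "y": -0.0001, "z": 0, "ax": 0, "ay": 0, "az": 0, "hand": -1}, {"x": 0.001, "y": -0.0001, "z": 0, "ax": 0, "ay": 0, "az": 0, "hand": -1}])

```text
time_s: 8.68
eef_pos: [506.6, 163.5, 52.7]
ee_rot: [0.706, 0.038, 0.706, -0.038]
force: [-5.6, 0.4, 4.5]
grip_width: 0.254
```

Request:
carry_out(targets=[{"x": 0.0, "y": 0, "z": 0.0004, "ax": 0, "ay": 0, "az": 0, "hand": -1}, {"x": 0.0005, "y": -0.0001, "z": 0.0004, "ax": 0, "ay": 0, "az": 0, "hand": -1}, {"x": 0.0005, "y": -0.0001, "z": 0.0004, "ax": 0, "ay": 0, "az": 0, "hand": -1}])

```text
time_s: 9.05
eef_pos: [507.3, 163.2, 52.9]
ee_rot: [0.706, 0.038, 0.706, -0.038]
force: [-0.2, 0.9, -2.0]
grip_width: 0.252
```

Request:
carry_out(targets=[{"x": 0.0005, "y": 0, "z": 0, "ax": 0, "ay": 0, "az": 0, "hand": -1}, {"x": 0.001, "y": -0.0001, "z": 0, "ax": 0, "ay": 0, "az": 0, "hand": -1}, {"x": 0.001, "y": -0.0001, "z": 0, "ax": 0, "ay": 0, "az": 0, "hand": -1}])

```text
time_s: 9.43
eef_pos: [508.1, 163.2, 53.0]
ee_rot: [0.706, 0.038, 0.706, -0.038]
force: [0.5, 0.2, -2.0]
grip_width: 0.256
```

Friction is gone, so I'll keep creeping toward the stop.

Request:
carry_out(targets=[{"x": 0.0005, "y": 0, "z": 0, "ax": 0, "ay": 0, "az": 0, "hand": -1}, {"x": 0.001, "y": -0.0001, "z": 0, "ax": 0, "ay": 0, "az": 0, "hand": -1}, {"x": 0.001, "y": -0.0001, "z": 0, "ax": 0, "ay": 0, "az": 0, "hand": -1}])

```text
time_s: 9.8
eef_pos: [509.1, 163.1, 53.0]
ee_rot: [0.706, 0.038, 0.706, -0.038]
force: [0.2, 0.0, -1.8]
grip_width: 0.254
```

Request:
carry_out(targets=[{"x": 0.0005, "y": 0, "z": 0, "ax": 0, "ay": 0, "az": 0, "hand": -1}, {"x": 0.0005, "y": 0, "z": 0, "ax": 0, "ay": 0, "az": 0, "hand": -1}])

```text
time_s: 10.05
eef_pos: [509.6, 163.1, 53.0]
ee_rot: [0.706, 0.038, 0.706, -0.038]
force: [-0.4, 0.1, -2.2]
grip_width: 0.255
```

Request:
carry_out(targets=[{"x": 0.0005, "y": 0, "z": 0, "ax": 0, "ay": 0, "az": 0, "hand": -1}, {"x": 0.0005, "y": 0, "z": 0, "ax": 0, "ay": 0, "az": 0, "hand": -1}])

```text
time_s: 10.3
eef_pos: [510.1, 163.2, 53.0]
ee_rot: [0.706, 0.038, 0.706, -0.038]
force: [-0.7, -0.2, -2.7]
grip_width: 0.258
```

Request:
carry_out(targets=[{"x": 0.0005, "y": 0, "z": 0, "ax": 0, "ay": 0, "az": 0, "hand": -1}, {"x": 0.0005, "y": 0, "z": 0, "ax": 0, "ay": 0, "az": 0, "hand": -1}])

```text
time_s: 10.55
eef_pos: [510.6, 163.1, 53.0]
ee_rot: [0.706, 0.038, 0.706, -0.038]
force: [-0.5, 0.5, -3.0]
grip_width: 0.255
```

Request:
carry_out(targets=[{"x": 0.0005, "y": 0, "z": 0, "ax": 0, "ay": 0, "az": 0, "hand": -1}, {"x": 0.0005, "y": 0, "z": 0, "ax": 0, "ay": 0, "az": 0, "hand": -1}])

```text
time_s: 10.8
eef_pos: [511.0, 163.1, 53.0]
ee_rot: [0.706, 0.038, 0.706, -0.038]
force: [-1.1, -0.2, -2.1]
grip_width: 0.257
```

Request:
carry_out(targets=[{"x": 0.0005, "y": 0, "z": 0, "ax": 0, "ay": 0, "az": 0, "hand": -1}, {"x": 0.0005, "y": 0, "z": 0, "ax": 0, "ay": 0, "az": 0, "hand": -1}])

```text
time_s: 11.05
eef_pos: [511.0, 163.2, 52.8]
ee_rot: [0.706, 0.038, 0.707, -0.038]
force: [-4.1, -0.2, -2.3]
grip_width: 0.258
```

Request:
carry_out(targets=[{"x": 0.0005, "y": 0, "z": 0, "ax": 0, "ay": 0, "az": 0, "hand": -1}, {"x": 0.0005, "y": 0, "z": 0, "ax": 0, "ay": 0, "az": 0, "hand": -1}])

```text
time_s: 11.3
eef_pos: [511.1, 163.2, 52.7]
ee_rot: [0.705, 0.038, 0.707, -0.038]
force: [-7.2, -0.2, -0.1]
grip_width: 0.257
```

```bash
python3 - <<'E'
from h import *
t=viewer.capture("top");s=viewer.capture("scene"); cv2.imwrite("pics/top3.png",t);cv2.imwrite("pics/scene3.png",s); tool()
f=lambda im,x,y,w,h,W,H:cv2.resize(im[y:y+h,x:x+w],(W,H),interpolation=cv2.INTER_CUBIC)
cv2.imwrite("pics/c4.png",np.hstack([f(t,215,205,70,85,400,486),f(s,370,195,70,85,400,486)]))
E
```

```text
t11.40 pos [511.1 163.2  52.7] x [-0.003 -0.    -1.   ] jaw deg 83.83 j [ 0.09  0.55  1.66  0.    0.94 -1.37] F [-6.9  0.1 -1. ] T [ 0.077  1.059 -0.06 ] w 0.255
```

Request:
carry_out(targets=[{"x": -0.0004, "y": 0, "z": -0.0004, "ax": 0, "ay": 0, "az": 0, "hand": -1}, {"x": -0.0004, "y": 0, "z": -0.0004, "ax": 0, "ay": 0, "az": 0, "hand": -1}], grip_force=20)

```text
time_s: 11.65
eef_pos: [511.1, 163.2, 52.7]
ee_rot: [0.706, 0.038, 0.707, -0.038]
force: [-6.8, 0.4, 2.1]
grip_width: 0.252
```

Request:
carry_out(targets=[{"x": 0, "y": 0, "z": 0, "ax": 0, "ay": 0, "az": 0, "hand": -0.3}, {"x": 0, "y": 0, "z": 0, "ax": 0, "ay": 0, "az": 0, "hand": 0.2}, {"x": 0, "y": 0, "z": 0, "ax": 0, "ay": 0, "az": 0, "hand": 0.2}])

```text
time_s: 12.02
eef_pos: [512.1, 163.1, 52.9]
ee_rot: [0.706, 0.038, 0.706, -0.038]
force: [-0.2, -0.5, 0.4]
grip_width: 0.601
```

```bash
python3 - <<'E'
from h import *
tool();c=viewer.camera_info("wrist");w=viewer.capture("wrist");cv2.imwrite("pics/w3.png",w)
import pickle;pickle.dump(c,open("w3.pkl","wb"))
t=viewer.capture("top");s=viewer.capture("scene"); cv2.imwrite("pics/top3.png",t);cv2.imwrite("pics/scene3.png",s)
f=lambda im,x,y,W,H:cv2.resize(im[y:y+75,x:x+70],(W,H),interpolation=cv2.INTER_CUBIC)
cv2.imwrite("pics/c4.png",np.hstack([cv2.resize(w,(400,300))[:,50:350],f(t,215,205,250,300),f(s,370,195,250,300)]))
E
```

```text
t12.03 pos [512.1 163.1  52.9] x [ 0.001  0.    -1.   ] jaw deg 83.82 j [ 0.09  0.55  1.66 -0.    0.93 -1.37] F [-0.2 -0.5  0.4] T [ 0.046 -0.004  0.011] w 0.601
```

View pics/c4.png

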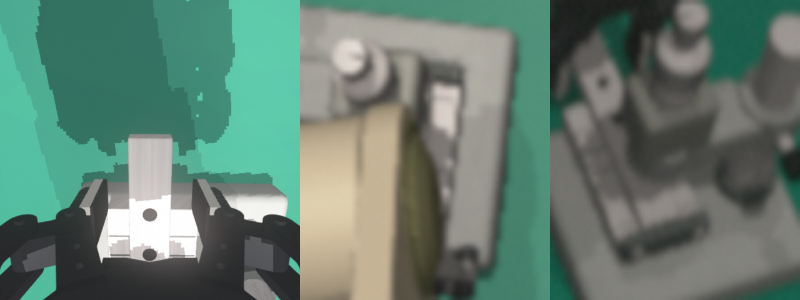

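Request:
carry_out(targets=[{"x": 0, "y": 0, "z": 0.03, "ax": 0, "ay": 0, "az": 0, "hand": 0.2}, {"x": -0.03, "y": 0.0, "z": 0.08, "ax": 0, "ay": 0, "az": 0.15, "hand": 0.2}, {"x": -0.05, "y": 0, "z": 0.13, "ax": 0, "ay": 0, "az": 0.33, "hand": 0.2}, {"x": -0.05, "y": 0.0, "z": 0.19, "ax": 0, "ay": 0, "az": 0.5, "hand": 0.2}, {"x": -0.05, "y": 0, "z": 0.23, "ax": 0, "ay": 0, "az": 0.68, "hand": 0.2}])

```text
time_s: 12.8
eef_pos: [461.7, 163.2, 285.6]
ee_rot: [0.679, -0.202, 0.677, 0.201]
force: [0.2, -0.5, 0.3]
grip_width: 0.601
```

```bash
python3 - <<'E'
from h import *
tool()
for n in("top","scene"): cv2.imwrite(f"pics/{n}4.png",viewer.capture(n))
outs=[]
S=(599,153.5);yaw=-6
for n,(x,y,w,h) in(("top",(205,205,70,87)),("scene",(370,190,70,87))):
    im=cv2.imread(f"pics/{n}4.png");c=viewer.camera_info(n);k=5
    o=cv2.resize(im[y:y+h,x:x+w],(w*k,h*k),interpolation=cv2.INTER_CUBIC);raw=o.copy()
    for P,col in((rect(S,yaw,-75,65,-58,102,30),(0,0,255)),(rect(S,yaw,-75,25,-30,30,50),(255,0,0)),(rect(S,yaw,-125,25,-12.5,12.5,62),(0,255,255)),(rect(S,yaw,-9,9,-9,9,230),(255,0,255))):
        q=((proj(c,P)-[x,y]+.5)*k-.5).round().astype(np.int32); cv2.polylines(o,[q],True,col,1,cv2.LINE_AA)
    outs+=[o]
cv2.imwrite("pics/c5.png",np.hstack(outs))
E
```

```text
t12.80 pos [461.7 163.2 285.6] x [ 0.003  0.    -1.   ] jaw deg 123.13 j [ 0.1   0.2   1.51  0.    1.44 -2.05] F [ 0.2 -0.5  0.3] T [-0.036 -0.011 -0.032] w 0.601
```

View pics/c5.png

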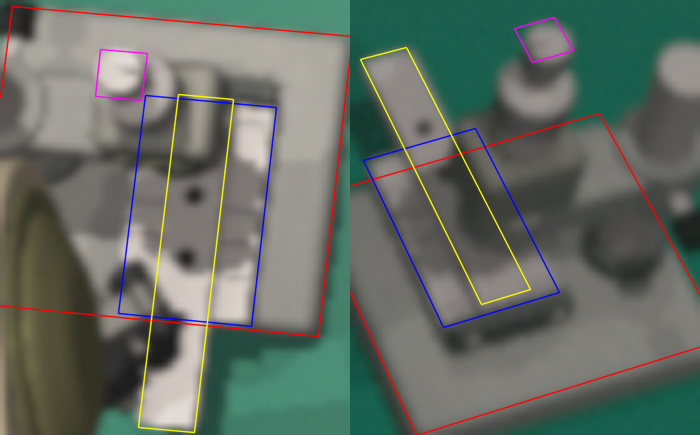

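Request:
carry_out(targets=[{"x": 0.06, "y": -0.004, "z": 0, "ax": 0, "ay": 0, "az": 0.15, "hand": 0.2}, {"x": 0.12, "y": -0.009, "z": 0, "ax": 0, "ay": 0, "az": 0.33, "hand": 0.2}, {"x": 0.137, "y": -0.01, "z": 0, "ax": 0, "ay": 0, "az": 0.5, "hand": 0.2}, {"x": 0.137, "y": -0.01, "z": -0.01, "ax": 0, "ay": 0, "az": 0.58, "hand": 0.2}, {"x": 0.137, "y": -0.01, "z": -0.01, "ax": 0, "ay": 0, "az": 0.58, "hand": 0.2}])

```text
time_s: 13.52
eef_pos: [598.3, 153.1, 270.8]
ee_rot: [0.592, -0.384, 0.594, 0.385]
force: [0.0, 0.4, -0.1]
grip_width: 0.6
```

```bash
python3 - <<'E'
from h import *
s,M=tool();c=viewer.camera_info("wrist");w=viewer.capture("wrist");cv2.imwrite("pics/w5.png",w)
import pickle;pickle.dump(c,open("w5.pkl","wb"))
p=proj(c,np.array([[599,153.5,230.],[599,153.5,204],list(s["eef_pos"][:2])+[230]]));print(p)
for z,r in((230,9),(204,15.5)): print(z, proj(c,np.array([[599+r,153.5,z],[599-r,153.5,z],[599,153.5+r,z],[599,153.5-r,z]])).round(0).tolist())
E
```

```text
t13.53 pos [598.3 153.1 270.8] x [-0.003 -0.    -1.   ] jaw deg 155.90 j [ 0.06  0.51  1.12  0.    1.52 -2.66] F [ 0.   0.4 -0.1] T [-0.009 -0.026 -0.025] w 0.600
[[319.04981329 270.65372263]
 [318.99992934 254.3985857 ]
 [319.94918948 269.38857232]]
230 [[302.0, 278.0], [336.0, 264.0], [327.0, 286.0], [311.0, 255.0]]
204 [[293.0, 265.0], [345.0, 243.0], [330.0, 278.0], [307.0, 229.0]]
```

View pics/w5.png

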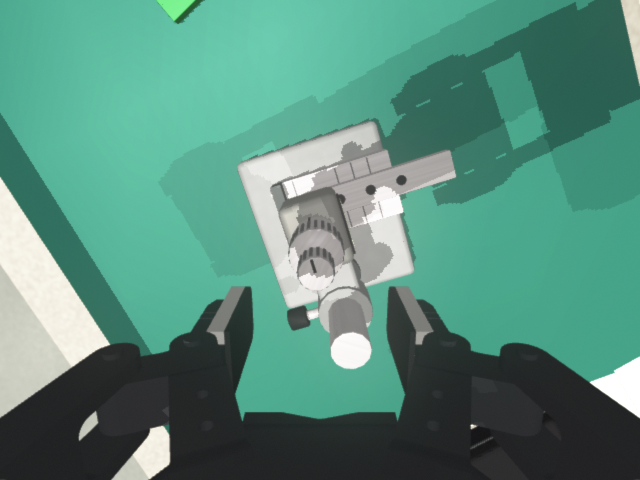

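```bash
python3 - <<'E'
from h import *; import pickle
c=pickle.load(open("w5.pkl","rb"));im=cv2.imread("pics/w5.png")
# measure the bright knob-top ellipse
g=cv2.cvtColor(im,cv2.COLOR_BGR2GRAY);x,y,w,h=292,245,52,52
o=cv2.resize(im[y:y+h,x:x+w],(416,416),interpolation=cv2.INTER_CUBIC)
cs=[]
for S in((599,153.5),(600.4,153)):
    P=[[S[0]+9*np.cos(a),S[1]+9*np.sin(a),230.] for a in np.linspace(0,6.28,60)]
    q=((proj(c,P)-[x,y]+.5)*8-.5).round().astype(np.int32); cv2.polylines(o,[q],True,(0,0,255) if not cs else (255,0,0),1); cs.append(1)
hs=cv2.cvtColor(im,cv2.COLOR_BGR2HSV)[y:y+h,x:x+w]
p=cv2.resize(im[y-75:y+h+8,x-50:x+w+50],None,fx=3,fy=3,interpolation=cv2.INTER_CUBIC)[:416,:380]
p=cv2.resize(im[190:300,270:365],(380,440),interpolation=cv2.INTER_CUBIC)[:416]
cv2.imwrite("pics/c6.png",np.hstack([o,p]))
E
```

```text
(no output)
```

View pics/c6.png

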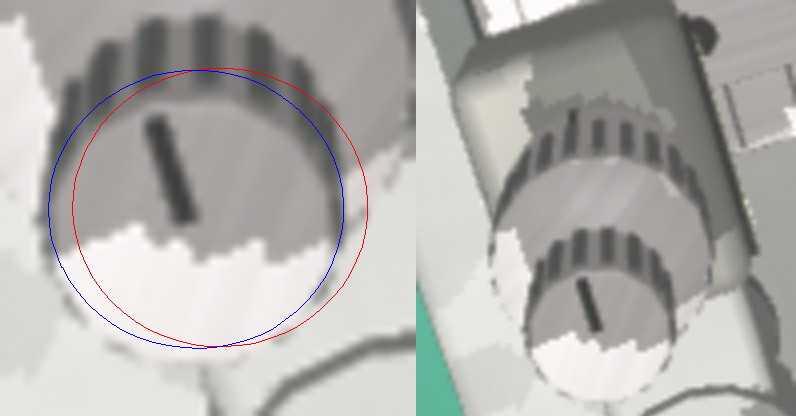

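Request:
carry_out(targets=[{"x": 0.0025, "y": 0.001, "z": -0.02, "ax": 0, "ay": 0, "az": 0, "hand": 0.1}, {"x": 0.0025, "y": 0.001, "z": -0.045, "ax": 0, "ay": 0, "az": 0, "hand": 0.1}, {"x": 0.0025, "y": 0.001, "z": -0.058, "ax": 0, "ay": 0, "az": 0, "hand": 0.1}, {"x": 0.0025, "y": 0.001, "z": -0.0615, "ax": 0, "ay": 0, "az": 0, "hand": 0.1}, {"x": 0.0025, "y": 0.001, "z": -0.0615, "ax": 0, "ay": 0, "az": 0, "hand": 0.1}], grip_force=30)

```text
time_s: 14.2
eef_pos: [601.4, 154.2, 211.8]
ee_rot: [0.593, -0.385, 0.593, 0.385]
force: [-0.0, 0.0, -0.7]
grip_width: 0.548
```

```bash
python3 -c "
from h import *
for i in range(4): tool(); cv2.imwrite('pics/w6.png',viewer.capture('wrist'))"
```

```text
t14.20 pos [601.4 154.2 211.8] x [ 0.001  0.    -1.   ] jaw deg 155.99 j [ 0.06  0.54  1.21 -0.    1.39 -2.66] F [-0.   0.  -0.7] T [ 0.027 -0.022  0.039] w 0.548
t14.25 pos [601.5 154.2 212.1] x [ 0.001  0.    -1.   ] jaw deg 156.00 j [ 0.06  0.54  1.21  0.    1.39 -2.66] F [ 0.2  0.6 -0.5] T [ 0.034  0.018 -0.031] w 0.551
t14.30 pos [601.5 154.2 212.1] x [ 0.002  0.    -1.   ] jaw deg 156.00 j [ 0.06  0.54  1.21 -0.    1.39 -2.66] F [ 0.3 -0.4 -0.4] T [-0.053  0.005  0.004] w 0.551
t14.35 pos [601.4 154.2 212. ] x [ 0.001  0.    -1.   ] jaw deg 156.01 j [ 0.06  0.54  1.21 -0.    1.39 -2.66] F [-0.6  0.3  0.3] T [ 0.005  0.019 -0.001] w 0.551
```

Request:
carry_out(targets=[{"x": -0.0005, "y": 0, "z": -0.0025, "ax": 0, "ay": 0, "az": 0, "hand": 0.1}, {"x": -0.0005, "y": 0, "z": -0.0025, "ax": 0, "ay": 0, "az": 0, "hand": -1}, {"x": -0.0005, "y": 0, "z": -0.0025, "ax": 0, "ay": 0, "az": 0, "hand": -1}, {"x": -0.0005, "y": 0, "z": -0.0025, "ax": 0, "ay": 0, "az": 0, "hand": -1}, {"x": -0.0005, "y": 0, "z": -0.0025, "ax": 0, "ay": 0, "az": 0, "hand": -1}])

```text
time_s: 15.02
eef_pos: [600.8, 154.1, 208.7]
ee_rot: [0.593, -0.385, 0.593, 0.385]
force: [1.2, -0.0, 1.1]
grip_width: 0.195
```

```bash
python3 -c "
from h import *
for i in range(3): tool(); cv2.imwrite('pics/k0.png',viewer.capture('wrist'))
c=viewer.camera_info('wrist')
for z,r in((230,9),(204,15.5),(168,15.5)):
  q=proj(c,np.array([[601+r*np.cos(a),154.2+r*np.sin(a),z] for a in np.linspace(0,6.28,40)])); print(z,q.min(0).round(),q.max(0).round())
"
```

```text
t15.03 pos [600.8 154.1 208.7] x [ 0. -0. -1.] jaw deg 156.01 j [ 0.06  0.54  1.22 -0.    1.38 -2.66] F [ 1.2 -0.   1.1] T [-0.094 -0.108 -0.035] w 0.195
t15.07 pos [600.8 154.1 208.7] x [ 0. -0. -1.] jaw deg 156.01 j [ 0.06  0.54  1.22 -0.    1.38 -2.66] F [ 0.9 -0.4  0.7] T [-0.076 -0.119  0.007] w 0.194
t15.12 pos [600.8 154.1 208.7] x [ 0. -0. -1.] jaw deg 156.02 j [ 0.06  0.54  1.22 -0.    1.38 -2.66] F [ 1.1 -0.2  1. ] T [-0.087 -0.137  0.019] w 0.196
230 [293. 308.] [346. 356.]
204 [281. 264.] [359. 335.]
168 [288. 239.] [352. 299.]
```

Request:
carry_out(targets=[{"x": 0, "y": 0, "z": 0, "ax": 0, "ay": 0, "az": -0.14, "hand": -1}, {"x": 0, "y": 0, "z": 0, "ax": 0, "ay": 0, "az": -0.28, "hand": -1}, {"x": 0, "y": 0, "z": 0, "ax": 0, "ay": 0, "az": -0.42, "hand": -1}, {"x": 0, "y": 0, "z": 0, "ax": 0, "ay": 0, "az": -0.56, "hand": -1}, {"x": 0, "y": 0, "z": 0, "ax": 0, "ay": 0, "az": -0.7, "hand": -1}])

```text
time_s: 15.8
eef_pos: [600.6, 154.3, 208.7]
ee_rot: [0.689, -0.157, 0.689, 0.157]
force: [-0.9, 0.5, 0.7]
grip_width: 0.201
```

```bash
cat > look.py <<'E'
import sys; from h import *
n=int(sys.argv[1]); s,M=tool(); T=[s["wrist_torque"][2]]
w=viewer.capture("wrist"); cv2.imwrite(f"pics/k{n}.png",w)
for i in range(3): T.append(ctrl.sense()["wrist_torque"][2]); viewer.capture("wrist")
print("Tz %.3f"%np.mean(T))
if n:
    a=cv2.imread(f"pics/k{n-1}.png",0); b=cv2.cvtColor(w,cv2.COLOR_BGR2GRAY)
    # ridge pattern on the thimble's rim, local contrast, correlation against horizontal shift
    hp=lambda g:(lambda p:(p-cv2.GaussianBlur(p,(0,0),6)))(g[248:300,270:370].astype(np.float32))
    A,B=hp(a),hp(b); t=A[:,20:80]
    r=cv2.matchTemplate(B,t,cv2.TM_CCOEFF_NORMED); j=np.unravel_index(r.argmax(),r.shape)
    print("thimble corr max %.2f at dx %d dy %d ; at 0: %.2f"%(r.max(),j[1]-20,j[0],r[0,20]))
E
python3 look.py 1
```

```text
t15.80 pos [600.6 154.3 208.7] x [-0.  0. -1.] jaw deg 115.65 j [ 0.06  0.54  1.22  0.    1.38 -1.96] F [-0.9  0.5  0.7] T [ 0.108  0.083 -0.047] w 0.201
Tz -0.023
thimble corr max 0.96 at dx 0 dy 0 ; at 0: 0.96
```

Request:
carry_out(targets=[{"x": 0, "y": 0, "z": 0, "ax": 0, "ay": 0, "az": -0.14, "hand": -1}, {"x": 0, "y": 0, "z": 0, "ax": 0, "ay": 0, "az": -0.28, "hand": -1}, {"x": 0, "y": 0, "z": 0, "ax": 0, "ay": 0, "az": -0.42, "hand": -1}, {"x": 0, "y": 0, "z": 0, "ax": 0, "ay": 0, "az": -0.56, "hand": -1}, {"x": 0, "y": 0, "z": 0, "ax": 0, "ay": 0, "az": -0.7, "hand": -1}])

```text
time_s: 16.62
eef_pos: [600.5, 154.5, 208.7]
ee_rot: [0.702, 0.088, 0.702, -0.088]
force: [-0.2, 1.3, 0.8]
grip_width: 0.196
```

```bash
python3 look.py 2
```

```text
t16.62 pos [600.5 154.5 208.7] x [-0.     0.001 -1.   ] jaw deg 75.71 j [ 0.06  0.54  1.22  0.    1.38 -1.26] F [-0.2  1.3  0.8] T [0.322 0.088 0.015] w 0.196
Tz -0.018
thimble corr max 0.94 at dx 0 dy 0 ; at 0: 0.94
```

Request:
carry_out(targets=[{"x": 0, "y": 0, "z": 0, "ax": 0, "ay": 0, "az": -0.14, "hand": -1}, {"x": 0, "y": 0, "z": 0, "ax": 0, "ay": 0, "az": -0.28, "hand": -1}, {"x": 0, "y": 0, "z": 0, "ax": 0, "ay": 0, "az": -0.4, "hand": -1}])

```text
time_s: 17.2
eef_pos: [600.6, 154.6, 208.7]
ee_rot: [0.67, 0.225, 0.67, -0.225]
force: [0.3, 3.4, 0.3]
grip_width: 0.201
```

```bash
python3 look.py 3
```

```text
t17.20 pos [600.6 154.6 208.7] x [ 0.     0.001 -1.   ] jaw deg 52.88 j [ 0.06  0.54  1.22  0.    1.38 -0.86] F [0.3 3.4 0.3] T [ 0.654 -0.038  0.055] w 0.201
Tz 0.014
thimble corr max 0.95 at dx 0 dy 0 ; at 0: 0.95
```

Request:
carry_out(targets=[{"x": 0, "y": 0, "z": 0, "ax": 0, "ay": 0, "az": -0.14, "hand": -1}, {"x": 0, "y": 0, "z": 0, "ax": 0, "ay": 0, "az": -0.28, "hand": -1}, {"x": 0, "y": 0, "z": 0, "ax": 0, "ay": 0, "az": -0.4, "hand": -1}])

```text
time_s: 17.77
eef_pos: [600.8, 154.6, 208.7]
ee_rot: [0.612, 0.354, 0.612, -0.353]
force: [0.3, 4.8, 0.8]
grip_width: 0.196
```

```bash
python3 look.py 4
```

```text
t17.77 pos [600.8 154.6 208.7] x [ 0.001  0.001 -1.   ] jaw deg 29.96 j [ 0.06  0.54  1.22  0.    1.38 -0.46] F [0.3 4.8 0.8] T [ 1.038 -0.18  -0.035] w 0.196
Tz -0.004
thimble corr max 0.94 at dx 0 dy 0 ; at 0: 0.94
```

Request:
carry_out(targets=[{"x": 0, "y": 0, "z": 0, "ax": 0, "ay": 0, "az": -0.14, "hand": -1}, {"x": 0, "y": 0, "z": 0, "ax": 0, "ay": 0, "az": -0.28, "hand": -1}, {"x": 0, "y": 0, "z": 0, "ax": 0, "ay": 0, "az": -0.4, "hand": -1}])

```text
time_s: 18.35
eef_pos: [600.9, 154.7, 208.7]
ee_rot: [0.53, 0.469, 0.53, -0.468]
force: [1.0, 6.3, 0.7]
grip_width: 0.199
```

```bash
python3 look.py 5
```

```text
t18.35 pos [600.9 154.7 208.7] x [ 0.001  0.001 -1.   ] jaw deg 7.04 j [ 0.06  0.54  1.22  0.    1.38 -0.06] F [1.  6.3 0.7] T [ 1.    -0.31  -0.004] w 0.199
Tz 0.002
thimble corr max 0.96 at dx 0 dy 0 ; at 0: 0.96
```

Request:
carry_out(targets=[{"x": 0, "y": 0.001, "z": 0, "ax": 0, "ay": 0, "az": -0.14, "hand": -1}, {"x": 0, "y": 0.001, "z": 0, "ax": 0, "ay": 0, "az": -0.28, "hand": -1}, {"x": 0, "y": 0.001, "z": 0, "ax": 0, "ay": 0, "az": -0.4, "hand": -1}])

```text
time_s: 18.92
eef_pos: [601.0, 154.9, 208.7]
ee_rot: [0.426, 0.565, 0.426, -0.564]
force: [2.6, 1.1, 0.7]
grip_width: 0.195
```

```bash
python3 look.py 6
```

```text
t18.93 pos [601.  154.9 208.7] x [ 0.001 -0.    -1.   ] jaw deg -15.90 j [ 0.06  0.54  1.22 -0.    1.38  0.34] F [2.6 1.1 0.7] T [ 0.352 -0.396 -0.032] w 0.195
Tz -0.010
thimble corr max 0.85 at dx 0 dy 0 ; at 0: 0.85
```

Request:
carry_out(targets=[{"x": 0, "y": 0, "z": 0, "ax": 0, "ay": 0, "az": -0.14, "hand": -1}, {"x": 0, "y": 0, "z": 0, "ax": 0, "ay": 0, "az": -0.28, "hand": -1}, {"x": 0, "y": 0, "z": 0, "ax": 0, "ay": 0, "az": -0.4, "hand": -1}])

```text
time_s: 19.5
eef_pos: [601.1, 154.8, 208.7]
ee_rot: [0.306, 0.638, 0.305, -0.637]
force: [4.1, 0.8, 1.5]
grip_width: 0.192
```

```bash
python3 look.py 7
```

```text
t19.50 pos [601.1 154.8 208.7] x [ 0.001 -0.    -1.   ] jaw deg -38.83 j [ 0.06  0.54  1.22 -0.    1.38  0.74] F [4.1 0.8 1.5] T [ 0.228 -0.67  -0.019] w 0.192
Tz -0.007
thimble corr max 0.86 at dx 0 dy 0 ; at 0: 0.86
```

Request:
carry_out(targets=[{"x": 0.0005, "y": 0, "z": 0, "ax": 0, "ay": 0, "az": -0.1, "hand": -1}, {"x": 0.0005, "y": 0, "z": 0, "ax": 0, "ay": 0, "az": -0.2, "hand": -1}])

```text
time_s: 19.95
eef_pos: [601.3, 154.8, 208.7]
ee_rot: [0.241, 0.665, 0.24, -0.665]
force: [2.3, 0.4, 1.9]
grip_width: 0.197
```

```bash
python3 look.py 8; python3 - <<'E'
import cv2,numpy as np
hp=lambda g:(lambda p:(p-cv2.GaussianBlur(p,(0,0),6)))(g[248:300,270:370].astype(np.float32))
I=[hp(cv2.imread(f"pics/k{i}.png",0)) for i in range(9)]
for i in range(9):
    r=cv2.matchTemplate(I[i],I[0][:,20:80],cv2.TM_CCOEFF_NORMED)[0]; print(i,r[14:27].round(2))
E
```

```text
t19.95 pos [601.3 154.8 208.7] x [ 0.    -0.001 -1.   ] jaw deg -50.20 j [ 0.06  0.54  1.22 -0.    1.38  0.94] F [2.3 0.4 1.9] T [ 0.025 -0.545 -0.001] w 0.197
Tz -0.017
thimble corr max 0.90 at dx 0 dy 0 ; at 0: 0.90
0 [-0.07 -0.06  0.07  0.3   0.57  0.85  1.    0.85  0.57  0.29  0.06 -0.06
 -0.06]
1 [-0.06 -0.04  0.09  0.31  0.57  0.83  0.96  0.82  0.56  0.3   0.09 -0.03
 -0.04]
2 [-0.06 -0.03  0.1   0.31  0.56  0.81  0.93  0.81  0.56  0.32  0.13  0.01
 -0.02]
3 [-0.06 -0.03  0.09  0.3   0.55  0.8   0.91  0.79  0.56  0.33  0.14  0.03
  0.  ]
4 [-0.08 -0.04  0.09  0.31  0.58  0.82  0.92  0.79  0.54  0.29  0.11  0.01
 -0.02]
5 [-0.1  -0.04  0.12  0.35  0.6   0.82  0.88  0.74  0.49  0.26  0.11  0.03
  0.02]
6 [-0.03  0.04  0.18  0.38  0.6   0.75  0.78  0.66  0.47  0.31  0.21  0.15
  0.13]
7 [-0.01  0.07  0.22  0.42  0.61  0.75  0.77  0.65  0.47  0.32  0.22  0.15
  0.11]
8 [0.05 0.13 0.27 0.45 0.64 0.76 0.77 0.64 0.46 0.31 0.22 0.15 0.11]
```

```bash
python3 - <<'E'
import cv2,numpy as np
I=[cv2.imread(f"pics/k{i}.png") for i in range(9)]
f=lambda im:cv2.resize(im[215:345,260:380],(260,282),interpolation=cv2.INTER_CUBIC)
cv2.imwrite("pics/c7.png",np.vstack([np.hstack([f(I[i]) for i in (0,3,5)]),np.hstack([f(I[i]) for i in (6,7,8)])]))
E
```

```text
(no output)
```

View pics/c7.png

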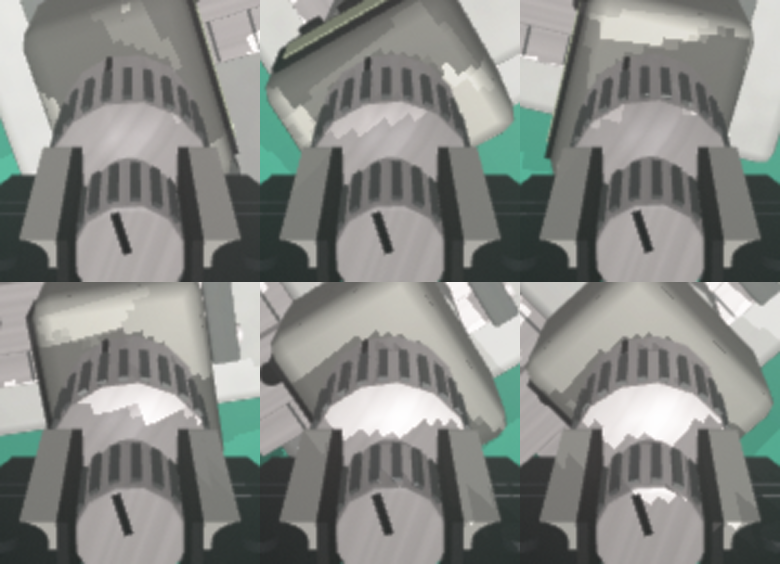

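```bash
sed -i 's/248:300,270:370/239:264,270:370/; s/A\[:,20:80\]/A[:,25:75]/; s/j\[1\]-20/j[1]-25/; s/r\[0,20\]/r[0,25]/' look.py; python3 - <<'E'
import cv2,numpy as np
hp=lambda g:(lambda p:(p-cv2.GaussianBlur(p,(0,0),6)))(g[239:264,270:370].astype(np.float32))
I=[hp(cv2.imread(f"pics/k{i}.png",0)) for i in range(9)]
for i in range(9):
    r=cv2.matchTemplate(I[i],I[max(i-1,0)][:,25:75],cv2.TM_CCOEFF_NORMED)[0]; print(i,r[13:38].round(1))
E
```

```text
0 [-0.1  0.2  0.4  0.6  0.5  0.3 -0.  -0.3 -0.3 -0.1  0.3  0.8  1.   0.8
  0.3 -0.1 -0.3 -0.3 -0.   0.3  0.5  0.5  0.4  0.1 -0.1]
1 [-0.1  0.1  0.3  0.5  0.4  0.3  0.  -0.2 -0.2  0.   0.4  0.8  0.9  0.7
  0.3 -0.1 -0.3 -0.2  0.1  0.3  0.5  0.6  0.4  0.1 -0.1]
2 [ 0.   0.2  0.4  0.5  0.5  0.3  0.1 -0.1 -0.1  0.1  0.4  0.8  0.9  0.7
  0.4  0.1 -0.1 -0.   0.1  0.3  0.4  0.4  0.3  0.1 -0.1]
3 [-0.   0.2  0.4  0.5  0.5  0.3  0.1 -0.1 -0.1  0.1  0.5  0.8  0.9  0.7
  0.4  0.1 -0.  -0.   0.1  0.3  0.4  0.4  0.3  0.1 -0.1]
4 [ 0.   0.2  0.4  0.5  0.5  0.3  0.1 -0.  -0.   0.2  0.5  0.8  0.9  0.7
  0.3  0.  -0.1 -0.   0.2  0.4  0.5  0.5  0.3  0.1 -0. ]
5 [ 0.   0.2  0.4  0.5  0.4  0.2  0.  -0.1 -0.   0.2  0.6  0.9  0.9  0.6
  0.2 -0.  -0.2 -0.   0.2  0.4  0.5  0.5  0.3  0.1 -0.1]
6 [ 0.2  0.3  0.5  0.5  0.4  0.3  0.1 -0.   0.   0.2  0.5  0.8  0.8  0.6
  0.3  0.1  0.   0.1  0.3  0.4  0.5  0.4  0.3  0.1  0. ]
7 [0.2 0.4 0.5 0.6 0.5 0.4 0.3 0.2 0.3 0.4 0.6 0.8 0.9 0.8 0.5 0.3 0.2 0.2
 0.3 0.4 0.4 0.4 0.3 0.1 0. ]
8 [0.2 0.3 0.5 0.5 0.5 0.4 0.3 0.2 0.2 0.4 0.6 0.8 0.9 0.8 0.6 0.4 0.2 0.2
 0.3 0.4 0.5 0.5 0.4 0.2 0. ]
```

Request:
carry_out(targets=[{"x": 0, "y": 0, "z": 0, "ax": 0, "ay": 0, "az": -0.1, "hand": -1}, {"x": 0, "y": 0, "z": 0, "ax": 0, "ay": 0, "az": -0.2, "hand": -1}])

```text
time_s: 20.4
eef_pos: [601.3, 154.8, 208.7]
ee_rot: [0.173, 0.686, 0.173, -0.686]
force: [3.1, -1.2, 1.5]
grip_width: 0.198
```

```bash
python3 look.py 9
```

```text
t20.40 pos [601.3 154.8 208.7] x [ 0.    -0.001 -1.   ] jaw deg -61.70 j [ 0.06  0.54  1.22 -0.    1.38  1.14] F [ 3.1 -1.2  1.5] T [-0.151 -0.625  0.021] w 0.198
Tz -0.011
thimble corr max 0.96 at dx 0 dy 0 ; at 0: 0.96
```

Request:
carry_out(targets=[{"x": 0, "y": 0, "z": 0, "ax": 0, "ay": 0, "az": -0.1, "hand": -1}, {"x": 0, "y": 0, "z": 0, "ax": 0, "ay": 0, "az": -0.2, "hand": -1}])

```text
time_s: 20.85
eef_pos: [601.3, 154.8, 208.7]
ee_rot: [0.104, 0.7, 0.103, -0.699]
force: [4.5, -2.2, 1.3]
grip_width: 0.194
```

```bash
python3 look.py 10
```

```text
t20.85 pos [601.3 154.8 208.7] x [ 0.    -0.001 -1.   ] jaw deg -73.18 j [ 0.06  0.54  1.22 -0.    1.38  1.34] F [ 4.5 -2.2  1.3] T [-0.398 -0.684  0.036] w 0.194
Tz -0.002
thimble corr max 0.96 at dx 0 dy 0 ; at 0: 0.96
```

Request:
carry_out(targets=[{"x": 0.0005, "y": -0.0003, "z": 0, "ax": 0, "ay": 0, "az": -0.1, "hand": -1}, {"x": 0.0005, "y": -0.0003, "z": 0, "ax": 0, "ay": 0, "az": -0.2, "hand": -1}])

```text
time_s: 21.3
eef_pos: [601.4, 154.7, 208.7]
ee_rot: [-0.033, -0.706, -0.033, 0.707]
force: [2.6, -2.2, 2.6]
grip_width: 0.195
```

```bash
python3 look.py 11
```

```text
t21.30 pos [601.4 154.7 208.7] x [-0.001 -0.    -1.   ] jaw deg -84.61 j [ 0.06  0.54  1.22 -0.    1.38  1.54] F [ 2.6 -2.2  2.6] T [-0.515 -0.39   0.004] w 0.195
Tz -0.012
thimble corr max 0.97 at dx 0 dy 0 ; at 0: 0.97
```

Request:
carry_out(targets=[{"x": 0, "y": 0, "z": 0, "ax": 0, "ay": 0, "az": -0.1, "hand": -1}, {"x": 0, "y": 0, "z": 0, "ax": 0, "ay": 0, "az": -0.2, "hand": -1}])

```text
time_s: 21.75
eef_pos: [601.5, 154.6, 208.6]
ee_rot: [0.037, -0.706, 0.038, 0.706]
force: [1.4, -3.1, 3.8]
grip_width: 0.196
```

```bash
python3 look.py 12
```

```text
t21.75 pos [601.5 154.6 208.6] x [-0.001 -0.    -1.   ] jaw deg -96.09 j [ 0.06  0.54  1.22 -0.    1.38  1.74] F [ 1.4 -3.1  3.8] T [-0.594 -0.135  0.049] w 0.196
Tz -0.000
thimble corr max 0.97 at dx 0 dy 0 ; at 0: 0.97
```

Request:
carry_out(targets=[{"x": 0, "y": 0, "z": 0, "ax": 0, "ay": 0, "az": -0.1, "hand": -1}, {"x": 0, "y": 0, "z": 0, "ax": 0, "ay": 0, "az": -0.2, "hand": -1}])

```text
time_s: 22.2
eef_pos: [601.5, 154.6, 208.7]
ee_rot: [0.108, -0.699, 0.108, 0.699]
force: [0.3, -4.2, 3.4]
grip_width: 0.196
```

```bash
python3 look.py 13
```

```text
t22.20 pos [601.5 154.6 208.7] x [-0.001 -0.001 -1.   ] jaw deg -107.55 j [ 0.06  0.54  1.22 -0.    1.38  1.94] F [ 0.3 -4.2  3.4] T [-0.758  0.037  0.037] w 0.196
Tz -0.021
thimble corr max 0.97 at dx 0 dy 0 ; at 0: 0.97
```

Request:
carry_out(targets=[{"x": 0, "y": -0.0005, "z": 0, "ax": 0, "ay": 0, "az": -0.1, "hand": -1}, {"x": 0, "y": -0.0005, "z": 0, "ax": 0, "ay": 0, "az": -0.2, "hand": -1}])

```text
time_s: 22.65
eef_pos: [601.5, 154.5, 208.6]
ee_rot: [0.177, -0.684, 0.177, 0.685]
force: [-0.9, -3.9, 4.5]
grip_width: 0.197
```

```bash
python3 look.py 14
```

```text
t22.65 pos [601.5 154.5 208.6] x [-0.  0. -1.] jaw deg -118.99 j [0.06 0.54 1.22 0.   1.38 2.14] F [-0.9 -3.9  4.5] T [-0.675  0.108  0.058] w 0.197
Tz 0.005
thimble corr max 0.95 at dx 0 dy 0 ; at 0: 0.95
```

Request:
carry_out(targets=[{"x": 0, "y": 0, "z": 0, "ax": 0, "ay": 0, "az": -0.1, "hand": -1}, {"x": 0, "y": 0, "z": 0, "ax": 0, "ay": 0, "az": -0.2, "hand": -1}])

```text
time_s: 23.1
eef_pos: [601.5, 154.4, 208.7]
ee_rot: [0.244, -0.663, 0.245, 0.664]
force: [-1.2, -3.6, 5.3]
grip_width: 0.194
```

```bash
python3 look.py 15
```

```text
t23.10 pos [601.5 154.4 208.7] x [-0. -0. -1.] jaw deg -130.46 j [0.06 0.54 1.22 0.   1.38 2.34] F [-1.2 -3.6  5.3] T [-0.641  0.264  0.03 ] w 0.194
Tz 0.018
thimble corr max 0.93 at dx 0 dy 0 ; at 0: 0.93
```

Request:
carry_out(targets=[{"x": 0, "y": 0, "z": 0, "ax": 0, "ay": 0, "az": -0.1, "hand": -1}, {"x": 0, "y": 0, "z": 0, "ax": 0, "ay": 0, "az": -0.2, "hand": -1}])

```text
time_s: 23.55
eef_pos: [601.4, 154.4, 208.6]
ee_rot: [0.309, -0.636, 0.31, 0.636]
force: [-3.4, -3.5, 5.1]
grip_width: 0.193
```

```bash
python3 look.py 16
```

```text
t23.55 pos [601.4 154.4 208.6] x [-0.001 -0.    -1.   ] jaw deg -141.91 j [ 0.06  0.54  1.22 -0.    1.38  2.54] F [-3.4 -3.5  5.1] T [-0.658  0.428  0.02 ] w 0.193
Tz 0.016
thimble corr max 0.94 at dx 0 dy 0 ; at 0: 0.94
```

Request:
carry_out(targets=[{"x": 0, "y": 0, "z": 0, "ax": 0, "ay": 0, "az": -0.1, "hand": -1}, {"x": 0, "y": 0, "z": 0, "ax": 0, "ay": 0, "az": -0.2, "hand": -1}])

```text
time_s: 24.0
eef_pos: [601.4, 154.3, 208.6]
ee_rot: [0.371, -0.602, 0.372, 0.602]
force: [-3.7, -4.5, 5.8]
grip_width: 0.194
```

```bash
python3 look.py 17; python3 - <<'E'
import cv2,numpy as np
hp=lambda g:(lambda p:(p-cv2.GaussianBlur(p,(0,0),6)))(g.astype(np.float32))
g=[cv2.imread(f"pics/k{i}.png",0) for i in range(18)]
for i in (5,9,11,13,14,15,16,17):
    o=[]
    for (y0,y1,x0,x1,m) in((239,264,270,370,15),(283,345,285,355,12)):
        r=cv2.matchTemplate(hp(g[i][y0:y1,x0:x1]),hp(g[0][y0:y1,x0:x1])[:,m:-m],cv2.TM_CCOEFF_NORMED)[0]; o.append((r.argmax()-m,r.max().round(2)))
    print(i,o)
E
```

```text
t24.00 pos [601.4 154.3 208.6] x [-0.001 -0.    -1.   ] jaw deg -153.37 j [ 0.06  0.54  1.22 -0.    1.38  2.74] F [-3.7 -4.5  5.8] T [-0.77   0.489  0.068] w 0.194
Tz 0.022
thimble corr max 0.86 at dx -3 dy 0 ; at 0: 0.36
5 [(np.int64(-1), np.float32(0.8)), (np.int64(1), np.float32(0.91))]
9 [(np.int64(-2), np.float32(0.73)), (np.int64(0), np.float32(0.83))]
11 [(np.int64(-2), np.float32(0.76)), (np.int64(0), np.float32(0.84))]
13 [(np.int64(-2), np.float32(0.74)), (np.int64(1), np.float32(0.85))]
14 [(np.int64(-2), np.float32(0.71)), (np.int64(1), np.float32(0.85))]
15 [(np.int64(-2), np.float32(0.7)), (np.int64(1), np.float32(0.87))]
16 [(np.int64(-2), np.float32(0.67)), (np.int64(1), np.float32(0.91))]
17 [(np.int64(3), np.float32(0.56)), (np.int64(1), np.float32(0.94))]
```

Request:
carry_out(targets=[{"x": 0, "y": 0, "z": 0, "ax": 0, "ay": 0, "az": 0, "hand": 0.05}, {"x": 0, "y": 0, "z": 0, "ax": 0, "ay": 0, "az": 0, "hand": 0.05}, {"x": 0, "y": 0, "z": 0.001, "ax": 0, "ay": 0, "az": 0.1, "hand": 0.05}, {"x": 0, "y": 0, "z": 0.001, "ax": 0, "ay": 0, "az": 0.28, "hand": 0.05}, {"x": 0, "y": 0, "z": 0.001, "ax": 0, "ay": 0, "az": 0.46, "hand": 0.05}])

```text
time_s: 24.82
eef_pos: [601.6, 154.7, 209.2]
ee_rot: [0.222, -0.671, 0.222, 0.672]
force: [0.2, 0.3, 0.5]
grip_width: 0.525
```

Request:
carry_out(targets=[{"x": 0, "y": 0, "z": 0, "ax": 0, "ay": 0, "az": 0.18, "hand": 0.05}, {"x": 0, "y": 0, "z": 0, "ax": 0, "ay": 0, "az": 0.36, "hand": 0.05}, {"x": 0, "y": 0, "z": 0, "ax": 0, "ay": 0, "az": 0.54, "hand": 0.05}, {"x": 0, "y": 0, "z": 0, "ax": 0, "ay": 0, "az": 0.72, "hand": 0.05}, {"x": 0, "y": 0, "z": 0, "ax": 0, "ay": 0, "az": 0.84, "hand": 0.05}])

```text
time_s: 25.45
eef_pos: [601.6, 154.7, 209.2]
ee_rot: [-0.07, -0.703, -0.071, 0.704]
force: [0.1, -0.1, 0.1]
grip_width: 0.525
```

```bash
python3 look.py 18 | head -2
```

```text
t25.45 pos [601.6 154.7 209.2] x [-0.001  0.001 -1.   ] jaw deg -78.56 j [0.06 0.54 1.21 0.   1.38 1.43] F [ 0.1 -0.1  0.1] T [ 0.016  0.006 -0.016] w 0.525
Tz 0.010
```

Request:
carry_out(targets=[{"x": 0, "y": -0.0003, "z": -0.0003, "ax": 0, "ay": 0, "az": 0, "hand": -1}, {"x": 0, "y": -0.0003, "z": -0.0003, "ax": 0, "ay": 0, "az": 0, "hand": -1}, {"x": 0, "y": -0.0003, "z": -0.0003, "ax": 0, "ay": 0, "az": 0, "hand": -1}, {"x": 0, "y": -0.0003, "z": -0.0003, "ax": 0, "ay": 0, "az": 0, "hand": -1}])

```text
time_s: 26.15
eef_pos: [601.6, 154.4, 209.3]
ee_rot: [-0.068, -0.704, -0.069, 0.704]
force: [-0.8, 3.7, 0.8]
grip_width: 0.197
```

```bash
python3 look.py 19
```

```text
t26.15 pos [601.6 154.4 209.3] x [-0.     0.001 -1.   ] jaw deg -78.89 j [0.06 0.54 1.22 0.   1.38 1.44] F [-0.8  3.7  0.8] T [0.581 0.109 0.01 ] w 0.197
Tz 0.010
thimble corr max 0.98 at dx -1 dy 0 ; at 0: 0.89
```

Request:
carry_out(targets=[{"x": 0, "y": 0, "z": 0, "ax": 0, "ay": 0, "az": -0.1, "hand": -1}, {"x": 0, "y": 0, "z": 0, "ax": 0, "ay": 0, "az": -0.1, "hand": -1}])

```text
time_s: 26.6
eef_pos: [601.6, 154.3, 209.4]
ee_rot: [-0.033, -0.706, -0.034, 0.706]
force: [-1.0, 4.0, 2.6]
grip_width: 0.198
```

```bash
python3 look.py 20
```

```text
t26.60 pos [601.6 154.3 209.4] x [-0.  0. -1.] jaw deg -84.58 j [0.06 0.54 1.22 0.   1.38 1.54] F [-1.   4.   2.6] T [0.847 0.177 0.03 ] w 0.198
Tz 0.005
thimble corr max 0.87 at dx -3 dy 0 ; at 0: 0.37
```

Request:
carry_out(targets=[{"x": 0, "y": 0, "z": 0, "ax": 0, "ay": 0, "az": -0.1, "hand": -1}, {"x": 0, "y": 0, "z": 0, "ax": 0, "ay": 0, "az": -0.1, "hand": -1}])

```text
time_s: 27.05
eef_pos: [601.6, 154.2, 209.4]
ee_rot: [0.002, -0.707, 0.001, 0.707]
force: [-1.2, 5.3, 2.2]
grip_width: 0.198
```

```bash
python3 look.py 21
```

```text
t27.05 pos [601.6 154.2 209.4] x [-0.  0. -1.] jaw deg -90.23 j [0.06 0.54 1.22 0.   1.38 1.64] F [-1.2  5.3  2.2] T [ 0.862  0.205 -0.038] w 0.198
Tz 0.000
thimble corr max 0.89 at dx -3 dy 0 ; at 0: 0.30
```

Each 0.1 rad of knob turn now shifts the thimble image about 3 px, so the thimble is stalled and the ratchet is slipping: about 0.3 rad so far. I'll add about 0.7 rad, keeping well below 2.1.

Request:
carry_out(targets=[{"x": 0, "y": 0.0006, "z": 0, "ax": 0, "ay": 0, "az": -0.1, "hand": -1}, {"x": 0, "y": 0.0006, "z": 0, "ax": 0, "ay": 0, "az": -0.2, "hand": -1}, {"x": 0, "y": 0.0006, "z": 0, "ax": 0, "ay": 0, "az": -0.2, "hand": -1}])

```text
time_s: 27.62
eef_pos: [601.6, 154.3, 209.3]
ee_rot: [0.071, -0.703, 0.072, 0.704]
force: [-2.3, 2.4, 0.9]
grip_width: 0.199
```

```bash
python3 look.py 22
```

```text
t27.62 pos [601.6 154.3 209.3] x [-0.    -0.001 -1.   ] jaw deg -101.64 j [ 0.06  0.54  1.21 -0.    1.38  1.84] F [-2.3  2.4  0.9] T [ 0.267  0.246 -0.033] w 0.199
Tz 0.004
thimble corr max 0.83 at dx 2 dy 0 ; at 0: 0.42
```

Request:
carry_out(targets=[{"x": 0, "y": 0, "z": 0, "ax": 0, "ay": 0, "az": -0.12, "hand": -1}, {"x": 0, "y": 0, "z": 0, "ax": 0, "ay": 0, "az": -0.24, "hand": -1}, {"x": 0, "y": 0, "z": 0, "ax": 0, "ay": 0, "az": -0.36, "hand": -1}, {"x": 0, "y": 0, "z": 0, "ax": 0, "ay": 0, "az": -0.5, "hand": -1}, {"x": 0, "y": 0, "z": 0, "ax": 0, "ay": 0, "az": -0.5, "hand": -1}])

```text
time_s: 28.45
eef_pos: [601.6, 154.2, 209.4]
ee_rot: [0.243, -0.664, 0.244, 0.664]
force: [-2.7, -1.8, 2.6]
grip_width: 0.196
```

```bash
python3 look.py 23; python3 - <<'E'
import cv2,numpy as np
# knob must stay fixed in the hand frame (no pad slip) between grips 19..23
hp=lambda g:(lambda p:(p-cv2.GaussianBlur(p,(0,0),6)))(g[283:345,285:355].astype(np.float32))
g=[hp(cv2.imread(f"pics/k{i}.png",0)) for i in range(19,24)]
for q in g:
    r=cv2.matchTemplate(q,g[0][:,12:-12],cv2.TM_CCOEFF_NORMED)[0];print(r.argmax()-12,r.max().round(2))
E
```

```text
t28.45 pos [601.6 154.2 209.4] x [-0.    -0.001 -1.   ] jaw deg -130.34 j [ 0.06  0.54  1.21 -0.    1.38  2.34] F [-2.7 -1.8  2.6] T [-0.189  0.576 -0.005] w 0.196
Tz 0.009
thimble corr max 0.88 at dx 1 dy 0 ; at 0: 0.76
0 1.0
0 0.93
0 0.91
0 0.85
1 0.83
```

Request:
carry_out(targets=[{"x": 0, "y": 0, "z": 0, "ax": 0, "ay": 0, "az": 0, "hand": 0.1}, {"x": 0, "y": 0, "z": 0, "ax": 0, "ay": 0, "az": 0, "hand": 0.1}, {"x": 0, "y": 0, "z": 0.03, "ax": 0, "ay": 0, "az": 0, "hand": 0.1}, {"x": 0, "y": 0, "z": 0.08, "ax": 0, "ay": 0, "az": 0, "hand": 0.1}, {"x": 0, "y": 0, "z": 0.1, "ax": 0, "ay": 0, "az": 0, "hand": 0.1}])

```text
time_s: 29.28
eef_pos: [602.3, 154.8, 312.4]
ee_rot: [-0.245, 0.665, -0.244, -0.662]
force: [0.6, 0.1, 0.4]
grip_width: 0.553
```

Request:
carry_out(targets=[{"x": -0.06, "y": 0, "z": 0, "ax": 0, "ay": 0, "az": 0, "hand": 0.1}, {"x": -0.12, "y": -0.04, "z": 0, "ax": 0, "ay": 0, "az": 0, "hand": 0.1}, {"x": -0.17, "y": -0.08, "z": 0, "ax": 0, "ay": 0, "az": 0, "hand": 0.1}, {"x": -0.2, "y": -0.13, "z": 0, "ax": 0, "ay": 0, "az": 0, "hand": 0.1}, {"x": -0.22, "y": -0.18, "z": 0, "ax": 0, "ay": 0, "az": 0, "hand": 0.1}])

```text
time_s: 29.9
eef_pos: [380.3, -26.2, 309.7]
ee_rot: [-0.244, 0.664, -0.244, -0.663]
force: [1.3, -1.6, 0.1]
grip_width: 0.544
```

```bash
python3 - <<'E'
from h import *
tool()
c=viewer.camera_info("top");t=viewer.capture("top");cv2.imwrite("pics/top9.png",t);cs=viewer.camera_info("scene");s=viewer.capture("scene");cv2.imwrite("pics/scene9.png",s)
# overhanging part of the bar (in front of the plate) against the green mat
def over(im,c,roi):
    x0,y0,x1,y1=roi;h=cv2.cvtColor(im,cv2.COLOR_BGR2HSV)[y0:y1,x0:x1];m=(h[...,1]<60)&(h[...,2]>60)
    out=[]
    for v in range(m.shape[0]):
        u=np.nonzero(m[v])[0]
        if len(u): 
            a,b=unproj(c,(u[0]+x0-.5,v+y0),62),unproj(c,(u[-1]+x0+.5,v+y0),62); out.append((v+y0,len(u),a[:2].round(1),b[:2].round(1)))
    return out
print("expected bar corners px", proj(c,rect((600.8,154),-6,-125,25,-12.5,12.5,62)).round(1).tolist())
for r in over(t,c,(224,274,256,296)): print(*r)
# bystanders: change between first and last pictures
for n,im,rs in(("top",t,{"ring":(390,175,420,203),"vee":(478,296,512,328),"plug":(140,235,172,258),"stand":(195,200,280,275)}),):
    a=cv2.imread(f"pics/{n}0.png")
    for k,(x0,y0,x1,y1) in rs.items(): print(k,cv2.phaseCorrelate(*[np.float32(cv2.cvtColor(q[y0:y1,x0:x1],cv2.COLOR_BGR2GRAY)) for q in(a,im)]))
E
```

```text
t29.90 pos [380.3 -26.2 309.7] x [ 0.002 -0.001 -1.   ] jaw deg -130.36 j [-0.38 -0.07  1.73  0.    1.48  1.9 ] F [ 1.3 -1.6  0.1] T [-0.004 -0.034 -0.039] w 0.544
expected bar corners px [[243.2, 290.2], [251.1, 223.6], [240.1, 222.6], [232.0, 289.1]]
274 14 [511.2 179. ] [510.8 147.8]
275 14 [509.  178.9] [508.6 147.8]
276 14 [506.7 178.9] [506.4 147.8]
277 14 [504.5 178.8] [504.2 147.7]
278 14 [502.3 178.8] [502.  147.7]
279 14 [500.1 178.8] [499.8 147.7]
280 13 [497.9 178.7] [497.6 149.9]
281 13 [495.7 178.7] [495.4 149.8]
282 13 [493.4 178.7] [493.1 149.8]
283 13 [491.2 178.6] [490.9 149.8]
284 13 [489.  178.6] [488.7 149.7]
285 14 [486.8 180.8] [486.5 149.7]
286 14 [484.6 180.7] [484.3 149.7]
287 14 [482.4 180.7] [482.1 149.7]
288 13 [480.2 180.7] [479.9 151.8]
289 13 [478.  180.6] [477.7 151.8]
290 11 [475.8 176.1] [475.5 151.8]
291 3 [473.4 160.6] [473.4 154. ]
ring ((0.023786834523034983, -0.002864099724197544), 0.8783006511794196)
vee ((0.1423950405980321, 0.0605809155074315), 0.9656780304180251)
plug ((0.04450684976675312, -0.07245744350388073), 0.9971907253687581)
stand ((0.013218845234135301, 0.33331087803789927), 0.7584370430840386)
```

```bash
python3 -c "
from h import *
from rig import finish_job
tool(); print(finish_job())"
```

```text
t30.00 pos [380.3 -29.1 309.7] x [ 0.001 -0.001 -1.   ] jaw deg -130.84 j [-0.39 -0.07  1.73 -0.    1.48  1.9 ] F [0.7 0.7 1. ] T [-0.024 -0.04   0.024] w 0.550
the job is handed in; nothing more can be done
None
```

I laid the steel parallel on the plate, butted it against the stop, let go, and wound the ratchet until it slipped. The job was handed in at 30 s with the hand well clear; no verdict is reported.

- **Placing:** I slid the parallel in and butted it at a measured push of about 7 N, against the 20 N limit, then released it.
- **Clamping:** I turned the knob clockwise about 5.4 rad, re-gripped once and went on. I judged slip from the wrist camera, where the thimble marks began to move relative to the hand while the knob stayed fixed in the fingers. My estimate is about 1.0 rad of slip in total, within the allowed 0.3 to 2.1 rad.

**Last checks**
- **Top camera:** the parallel's near end is within 2 to 3 mm of where it should be, about 2 mm off centre and at about -5° against my -6° estimate for the stand. The ring, vee block and plug show no movement.
- **Not measured directly:** I had no reading of the clamp force. The wrist torque was too noisy to confirm the slip, so that rests on the pictures. At 0.2 rad and 0.5 rad steps the thimble pattern repeats, so those two steps are only consistent with full slip, not independent proof of it.

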